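# Stack the brew timers squarely in their guide tray

### The arm

A 6-joint arm with a two-finger parallel gripper is mounted at the origin on a cart in front of the work surface, level with it; the furniture and walls round the work are solid. World frame = base frame: x ahead of the robot, y to its left, z up, the work surface at z = 0. Lengths are in m, angles in degrees, forces in N, time in s.
With the tool pointing down it reaches from about 0.275 to 0.75 m from the base axis. Payload 10.2 kg.
Tool frame: the origin (TCP) lies at the very end of the fingers, on their centre line; the grasp point (between the pads) lies 19 mm behind it; z points along the fingers, y is the direction in which the jaws open and shut (so a half turn about z gives the same grasp; the last joint's range is limited). The gripper opens to 88 mm and grips with 3 to 60 N. Pads are 18 mm wide; open, the fingers measure 123 mm over their backs; the gripper's body (75 mm by 187 mm) begins 45 mm behind the grasp point.
Start: joints at [-12.8, 17.928, 85.812, -0, 76.261, -12.8], TCP at [0.525, -0, 0.208] pointing down, gripper open.
Joint ranges: [-168.41, 168.41], [-55.51, 124.54], [10.69, 146.95], [-70.63, 250.63], [1, 178], [-165.06, 165.06]. Speed limits (degrees/s): [136.94, 136.94, 172.46, 180, 180, 180].

### API

Orientations are given as [roll, pitch, yaw] about the fixed x, y, z axes, in that order (R = Rz(yaw) Ry(pitch) Rx(roll)).
In Python, from workcell import sense, snapshot, manip gives the robot as it stands.
- The arm moves only by the tool play_rows, never from a script. Its argument "targets" is a list of rows, each a list of 3 entries, a list of its own where there are three numbers: the shift along the tool's x, y, z in m, then the turn about the tool's z in degrees, then the finger opening in m, from 0 to 0.0881. A call has 1 to 20 rows; each row shifts and turns the pose as measured when the row begins, along the tool's axes as they then stand; what a row does not reach is not made up. A row lasts 1/12 s, in which the tool goes at most 41.7 mm and 7.16 degrees, less where a joint would pass 70% of its speed; a pose out of reach is approached as far as the arm can. A call with a gripper value outside its range is refused whole. The fingers move at their own pace and stop on an object; "newtons" is the grip in N (left out, the last holds). Time passes only in rows, so rows that do not move let the fingers close. It gives the time, the measured TCP pose, the force and the opening at its end, in the units of the state.
- sense(): the state, without advancing time (a new reading comes with each control period).
- snapshot(name): name is "scene" or "side" or "wrist"; returns a dict with "color" (420x560x3 uint8, blue, green, red), "range_z" (420x560 float32, m along the optical axis (not along the pixel's ray), 0 where there is no reading), "camera_matrix" (3x3 intrinsics, pixels), "cam_to_world" (4x4, takes a point from camera to world coordinates). Camera axes: x right, y up, looking along -z (the intrinsics and any distortion apply to the point x, -y, -z); pixel columns grow to the right and rows downward; lengths in m; the calibration is good to about 2 mm. A picture is of the moment at which its call begins.
- manip.sign_off(): hands the job in, once; it reports no verdict.
The state is a dict: "t": time; "joint_pos": joint angles; "qvel": joint speeds; "joint_efforts": joint torques, N m; "tool_pos": TCP position; "tool_rot": TCP orientation; "ft_force": force on the tool from outside, world axes, zero at the start; "wrist_torque": the same for the moment, N m; "opening": finger opening in m.
Only numpy, scipy, OpenCV 4.12 (cv2) and the standard library are available. Lean on these libraries where they do the work, as an engineer would, in place of code of your own. Each camera call takes 0.05 s, during which the arm holds its last target.

### The job

Put the brew timers away: lay the two loose ones on top of the one already in the wooden tray, set down rather than dropped, with all of them lying lengthwise along the side fence. Then slide the tray's metal guide by its black grip right up against the pile so that it sits against the fence, and push the pile's open end so that all three stand flush against the end stop, one square pile. Leave the other things on the bench where they are.

Things in the scene. Friction and masses are not known exactly. Their poses are not given: they have to be found in the camera images.
- tray: Wooden tray fixed to the bench, origin on the bench. Own frame, mm: floor x -75..75, y -125..81, top at z = 5. Side fence, x -32..70, inner face y = 75; end stop, inner face x = 64, spanning y -37..81; both 6 thick, top at z = 50. The -x end is open; the guide stands on the -y side. Timers lie with their length along x.
- pile_home (a point): point on the tray floor under the centre of the finished pile (100 mm length along tray x, 56 mm width along tray y), at x 14, y 47, z 5 mm in the tray's frame; it turns with the tray
- guide (a joint): steel guide of the tray: upright plate 84 mm long (tray x -30 to 54), 4 mm thick, z = 6 to 52 mm, slides along tray +y towards the fence, stays where left (1.2 N). Value in m: inner face at tray y = -0.078 + value; 0 fully open, 0.097 just holds a 56 mm wide pile against the fence, end of travel 0.104.
- guide_grip (a point): centre of the upper part of the guide's black grip, a block 20 mm (tray x) by 16 mm (tray y), z = 8 to 44 mm; this point is 40 mm above the bench, 30 mm behind the guide plate's inner face (away from the fence), 8 mm from the grip's outer face
- timer_a: white flat brew timer, a rounded slab 56 x 100 x 17 mm (x, y, z), about 85 g; origin at the centre of its underside, y along its length, z up. This one lies in the tray, askew, at the bottom of the pile.
- timer_b: white flat brew timer, a rounded slab 56 x 100 x 17 mm (x, y, z), about 85 g; origin at the centre of its underside, y along its length, z up. Loose on the bench to the left or right of the tray.
- timer_c: white flat brew timer, a rounded slab 56 x 100 x 17 mm (x, y, z), about 85 g; origin at the centre of its underside, y along its length, z up. Loose on the bench on the other side of the tray.
- bowl: bystander: cupping bowl 88 mm across, 56 mm high, origin at the centre of its underside
- jar: bystander: syrup jar 65 mm across, 86 mm high, origin at the centre of its underside
- glass: bystander: shot glass 48 mm across, 58 mm high, origin at the centre of its underside
- dosing_cup: bystander: steel dosing cup 60 mm across, 48 mm high, origin at the centre of its underside
- spoon: bystander: teaspoon 136 mm long along its y, 32 mm wide, origin at the centre of its underside
- tamper: bystander: coffee tamper with a wooden handle, 58 mm across, 90 mm high, origin at the centre of its underside
- tape: bystander: roll of tape lying flat, 100 mm across, 25 mm high, origin at the centre of its underside
Not all that is in view belongs to the job. What is shaped like the timer_a but green or orange is not meant. Leave any blue look-alike of the timer_c alone.

How it is judged:
By the outcome, as a careful person would: the job done as asked, in the order asked, and still so for the second after the job is handed in, with the robot touching nothing.
It also fails if it takes over 67 s, if anything falls off the work surface, if the arm or the gripper's body presses on something with over 40 N, if the wrist force passes 120 N, or if a joint passes its speed limit or range.

## Working session

There is one attempt and no reset: what is moved stays moved. The work goes in short steps, Python scripts to look and compute and a tool call to move; the robot and the scene stay as the last step left them, time stands still between calls to the robot, and variables do not carry over. Pictures are saved under pics/ and viewed, and the job is handed in when it is done.

Besides the shell and the picture viewer there is one more tool, called after ">>>" in YAML: its name, and indented under it one key for each argument. play_rows: Moves the arm, as the interface text tells. Its arguments: {"type":"object","properties":{"targets":{"type":"array","items":{"type":"array"}},"newtons":{"type":"number"}},"required":["targets"]}

```bash
mkdir -p pics; ls; python3 - <<'E'
from workcell import sense, snapshot
import cv2, numpy as np
s=sense(); print(s)
for n in ["scene","side","wrist"]:
    d=snapshot(n); cv2.imwrite(f"pics/{n}0.png",d["color"]); np.savez(f"{n}0.npz",**d); print(n,d["camera_matrix"].tolist(),d["cam_to_world"].round(4).tolist(), d.keys())
E
```

```text
pics
{'t': 0.0, 'joint_pos': array([-1.27996736e+01,  1.79586273e+01,  8.58538650e+01, -5.24311244e-04,
        7.62618703e+01, -1.27991682e+01]), 'qvel': array([-0.03770716, -0.06377885,  0.04228518, -0.09783617, -0.02064375,
       -0.03927613]), 'joint_efforts': array([-1.80187753e-04, -4.02218950e+01, -2.52264959e+01,  6.94810320e-02,
        3.53677373e-02, -8.52248218e-05]), 'tool_pos': array([5.24709180e-01, 5.32307846e-05, 2.07469345e-01]), 'tool_rot': array([-1.79927372e+02, -1.59773682e-02,  8.99996093e+01]), 'ft_force': array([-0.19601819, -0.03908149,  0.18811815]), 'wrist_torque': array([-0.05860704, -0.00325142,  0.03004447]), 'opening': 0.08819552114937104}
scene [[507.0336814419027, 0.0, 275.7822249723642], [0.0, 507.0336814419027, 206.7212723100568], [0.0, 0.0, 1.0]] [[0.7538, 0.3622, -0.5482, -0.1484], [-0.6569, 0.433, -0.6172, -0.7351], [0.0138, 0.8254, 0.5644, 0.8068], [0.0, 0.0, 0.0, 1.0]] dict_keys(['color', 'range_z', 'camera_matrix', 'cam_to_world'])
side [[458.6309601608583, 0.0, 282.2637923425761], [0.0, 458.6309601608583, 216.30363790215645], [0.0, 0.0, 1.0]] [[0.9454, 0.1305, -0.2987, 0.1143], [-0.3255, 0.429, -0.8426, -1.167], [0.0182, 0.8938, 0.4481, 0.7214], [0.0, 0.0, 0.0, 1.0]] dict_keys(['color', 'range_z', 'camera_matrix', 'cam_to_world'])
wrist [[305.4737317687241, 0.0, 282.48534046032916], [0.0, 305.4737317687241, 207.6193388942102], [0.0, 0.0, 1.0]] [[1.0, -0.0, 0.0001, 0.525], [-0.0, 0.9516, 0.3073, 0.0805], [-0.0001, -0.3073, 0.9516, 0.3831], [0.0, 0.0, 0.0, 1.0]] dict_keys(['color', 'range_z', 'camera_matrix', 'cam_to_world'])
```

View pics/scene0.png

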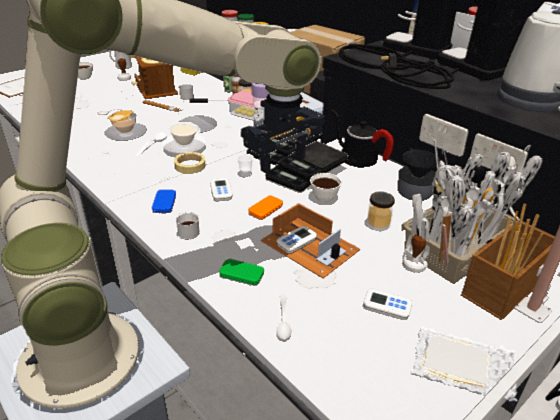

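View pics/side0.png

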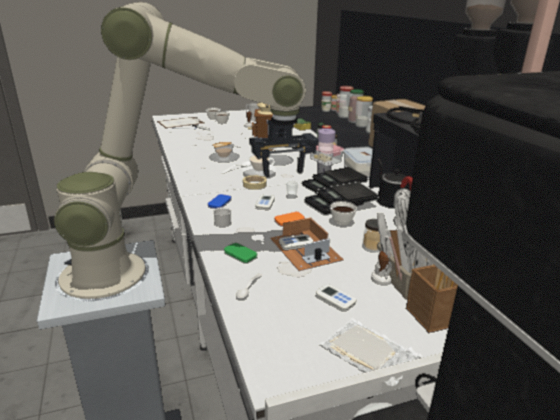

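View pics/wrist0.png

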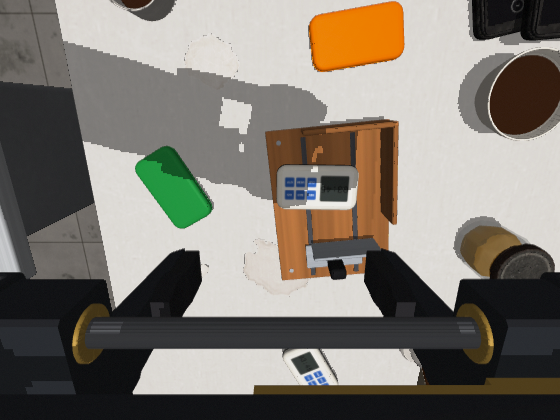

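```bash
cat > h.py <<'E'
import numpy as np, cv2
from workcell import sense, snapshot
def cloud(d):
    K=d["camera_matrix"];T=d["cam_to_world"];z=d["range_z"].astype(float)
    v,u=np.mgrid[:z.shape[0],:z.shape[1]]
    P=np.stack([(u-K[0,2])*z/K[0,0],-(v-K[1,2])*z/K[1,1],-z,np.ones_like(z)],-1)@T.T
    P=P[...,:3]; P[z<=0]=np.nan
    return P
def proj(d,p):
    K=d["camera_matrix"];T=np.linalg.inv(d["cam_to_world"])
    p=np.atleast_2d(p);c=np.c_[p,np.ones(len(p))]@T.T
    return np.c_[K[0,0]*c[:,0]/-c[:,2]+K[0,2],K[1,1]*-c[:,1]/-c[:,2]+K[1,2]]
def ortho(d,z,x0,x1,y0,y1,s=0.001):
    # rows: +y up ; cols: +x right
    X,Y=np.meshgrid(np.arange(x0,x1,s),np.arange(y1,y0,-s))
    p=proj(d,np.c_[X.ravel(),Y.ravel(),np.full(X.size,z)]).reshape(X.shape+(2,)).astype(np.float32)
    return cv2.remap(d["color"],p[...,0],p[...,1],cv2.INTER_LINEAR)
E
python3 - <<'E'
from h import *
for n in ["scene","wrist"]:
    d=np.load(f"{n}0.npz"); P=cloud(d)
    H=P[...,2]
    print(n,np.nanpercentile(H,[1,10,50,90]))
    for (u,v) in ([(221,189),(388,303),(297,238),(200,285),(265,207)] if n=="scene" else [(318,185),(310,360),(200,250),(380,250),(340,270),(175,190),(350,40)]):
        print((u,v),P[v,u].round(4))
d=np.load("scene0.npz")
o=ortho(d,0.017,0.2,0.9,-0.3,0.4,0.00125); cv2.imwrite("pics/o_scene.png",o)
d=np.load("wrist0.npz")
o=ortho(d,0.017,0.3,0.8,-0.2,0.3,0.001); cv2.imwrite("pics/o_wrist.png",o)
E
```

```text
scene [-0.66612578 -0.01978123  0.02072986  0.4333505 ]
(221, 189) [0.5521 0.2925 0.0221]
(388, 303) [ 0.5614 -0.3073  0.0182]
(297, 238) [ 0.562  -0.0177  0.0234]
(200, 285) [2.929e-01 1.870e-02 2.000e-04]
(265, 207) [0.5942 0.1455 0.018 ]
wrist [-8.83489072e-01 -3.14039928e-03 -3.22980513e-04  3.24747859e-01]
(318, 185) [ 0.5683 -0.0078  0.0201]
(310, 360) [ 0.5666 -0.2806  0.0145]
(200, 250) [ 4.111e-01 -1.048e-01 -2.000e-04]
(380, 250) [ 0.6441 -0.0834  0.044 ]
(340, 270) [ 0.5973 -0.1121  0.0418]
(175, 190) [nan nan nan]
(350, 40) [0.5975 0.151  0.0153]
```

View pics/o_scene.png

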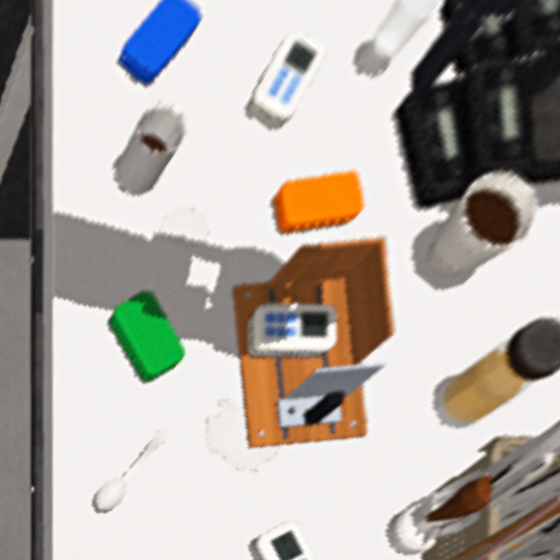

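View pics/o_wrist.png

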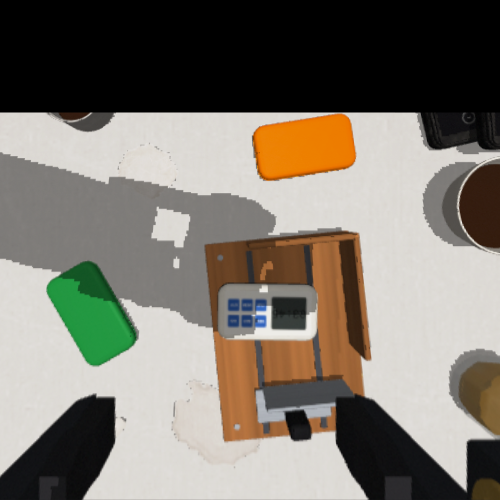

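```bash
python3 - <<'E'
from h import *
def rect(P,m,name):
    q=P[m][:,:2]*1000
    r=cv2.minAreaRect(q.astype(np.float32)); print(name,len(q),np.round(r[0],1),np.round(r[1],1),round(r[2],2), 'z',np.median(P[m][:,2]).round(4))
for n in ["wrist","scene","side"]:
    d=np.load(f"{n}0.npz"); P=cloud(d); x,y,z=P[...,0],P[...,1],P[...,2]
    hsv=cv2.cvtColor(d["color"],cv2.COLOR_BGR2HSV)
    tr=(x>.46)&(x<.68)&(y>-.15)&(y<.10)
    wood=(hsv[...,1]>90)&(hsv[...,0]<25)
    rect(P,tr&(z>.047)&(z<.054)&wood,n+" fencetop")
    rect(P,tr&(z>.002)&(z<.008)&wood,n+" floor")
    rect(P,tr&(z>.002)&wood,n+" all wood")
    t=(x>.49)&(x<.63)&(y>-.06)&(y<.04)&(z>.0195)&(z<.0245)&~wood
    rect(P,t,n+" timer_a")
    for nm,c in [("b",(.555,.30)),("c",(.56,-.30))]:
        m=(abs(x-c[0])<.1)&(abs(y-c[1])<.08)&(z>.012)&(z<.022)
        k=m.astype(np.uint8)
        if m.sum()>50: rect(P,m,n+" timer_"+nm)
    g=tr&(z>.049)&(z<.054)&(hsv[...,1]<90)&(y<-.03); 
    if g.sum()>5: rect(P,g,n+" guidetop")
    g=tr&(z>.041)&(z<.046)&(hsv[...,1]<90)&(y<-.06); 
    if g.sum()>5: rect(P,g,n+" griptop")
E
```

```text
wrist fencetop 996 [602.7   5.8] [100.7 117.8] 6.03 z 0.0486
wrist floor 9367 [588.  -39.9] [149.6 205.6] 5.59 z 0.0038
wrist all wood 17244 [571.  -41.7] [183.1 206.3] 6.15 z 0.0049
wrist timer_a 3172 [567.1 -11.5] [54.4 97.9] 89.92 z 0.0209
wrist timer_c 1416 [ 566.3 -298.5] [56.  91.3] 26.93 z 0.0157
wrist guidetop 160 [593.9 -90.1] [61.4  4.7] 5.05 z 0.0505
wrist griptop 248 [ 606.  -105.1] [81.5 37.3] 6.04 z 0.0426
scene fencetop 125 [602.5 -11.7] [102.8 152. ] 6.04 z 0.0496
scene floor 1518 [585.8 -40. ] [152.3 206.6] 5.74 z 0.0055
scene all wood 2582 [567.2 -37.7] [188.9 214.9] 5.74 z 0.007
scene timer_a 427 [564.4 -10.7] [101.5  57. ] 0.55 z 0.0224
scene timer_b 361 [561.5 307.2] [102.3  56.2] 60.31 z 0.0176
scene timer_c 866 [ 566.  -301.9] [59.  99.8] 28.05 z 0.0176
scene guidetop 46 [619.3 -77.9] [113.2  36.9] 33.0 z 0.051
scene griptop 64 [ 604.7 -106.1] [83.2 37. ] 5.82 z 0.0439
side fencetop 43 [626.9  31.5] [ 73.  144.2] 48.01 z 0.0481
side floor 623 [586.5 -45. ] [148.1 210.2] 7.44 z 0.0041
side all wood 1180 [561.8 -46.7] [198.  212.7] 7.19 z 0.0068
side timer_a 219 [569.1 -17. ] [58.3 96.9] 87.69 z 0.0213
side timer_b 175 [525.6 310.4] [103.4 158.6] 81.08 z 0.0159
side timer_c 515 [ 569.2 -306. ] [ 57.4 103.7] 25.52 z 0.0158
side guidetop 28 [618.9 -83.1] [108.5  35.3] 32.67 z 0.0508
side griptop 53 [ 606.  -108.4] [78.4 38.3] 5.0 z 0.0426
```

```bash
python3 - <<'E'
from h import *
d=np.load("scene0.npz"); P=cloud(d)
for nm,uv in dict(tamperbase=(414,262),tamperhandle=(419,245),jar=(380,200),glass=(245,160),cup=(188,222),spoon=(283,330),griptop=(337,249)).items():
    print(nm,P[uv[1],uv[0]].round(3))
d=np.load("wrist0.npz"); P=cloud(d)
a=np.radians(6);R=np.array([[np.cos(a),np.sin(a)],[-np.sin(a),np.cos(a)]])
q=(P[...,:2]*1000-[586,-18])@R.T
v,u=np.mgrid[:420,:560]
m=(u>290)&(u<385)&(v>225)&(v<285)
hsv=cv2.cvtColor(d["color"],cv2.COLOR_BGR2HSV)
g=m&(d["color"].max(-1)<60)&(P[...,2]>.035)&(P[...,2]<.046)&(q[...,1]<-90)
print("grip",g.sum(),np.percentile(q[g],[2,50,98],axis=0).round(1))
g=m&(P[...,2]>.047)&(P[...,2]<.056)&(q[...,1]<-60)&(q[...,0]<60)
print("plate top",g.sum(),np.percentile(q[g],[2,50,98],axis=0).round(1))
s=cv2.resize(d["color"][100:300,240:440],None,fx=3,fy=3); cv2.imwrite("pics/z.png",s)
E
```

```text
tamperbase [ 0.719 -0.261  0.017]
tamperhandle [ 0.714 -0.267  0.075]
jar [ 0.78  -0.096  0.085]
glass [0.692 0.357 0.04 ]
cup [0.389 0.213 0.025]
spoon [ 0.348 -0.206  0.001]
griptop [ 0.591 -0.126  0.04 ]
grip 184 [[ -10.7 -106.3]
 [  -1.5  -97.4]
 [   7.4  -92.3]]
plate top 206 [[-29.2 -74.2]
 [  0.9 -71.6]
 [ 30.3 -70.2]]
```

View pics/z.png

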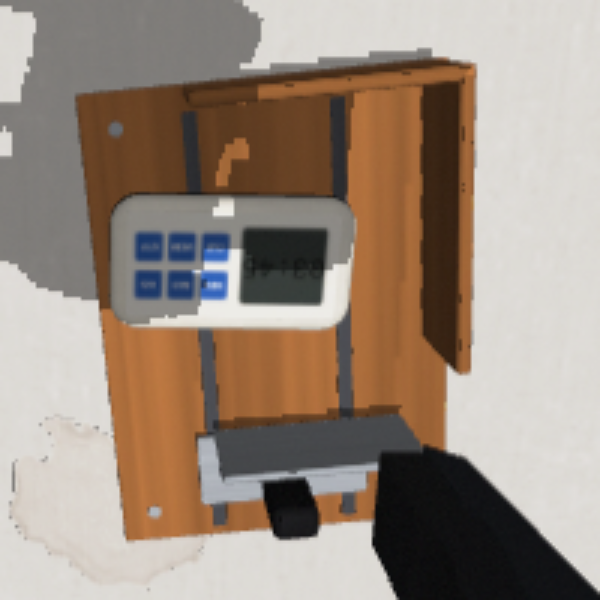

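>>> play_rows:
  targets:
    - [[0.038, 0.0045, 0.006], 0, 0.088]
    - [[0.038, 0.0045, 0.006], 0, 0.088]
    - [[0.038, 0.0045, 0.006], 0, 0.088]
    - [[0.038, 0.0045, 0.006], 0, 0.088]
    - [[0.038, 0.0045, 0.006], 0, 0.088]
    - [[0.038, 0.0045, 0.006], 0, 0.088]
    - [[0.038, 0.0045, 0.006], 0, 0.088]
    - [[0.038, 0.0045, 0.006], 0, 0.088]
    - [[0, 0, 0], 6, 0.088]
    - [[0, 0, 0], 6, 0.088]
    - [[0, 0, 0], 6, 0.088]
    - [[0, 0, 0], 6, 0.088]
    - [[0, 0, 0], 6, 0.088]
    - [[0, 0, 0], 0, 0.088]

```text
t: 1.32
tool_pos: [0.5599, 0.3192, 0.1503]
tool_rot: [-179.6, 0.5, 58.5]
ft_force: [0.3, -0.2, 0.2]
opening: 0.0878
```

```bash
cat > m.py <<'E'
from h import *
import sys
def meas(n,c,z0,z1,r=.09,save=None):
    d=snapshot(n);P=cloud(d);x,y,z=P[...,0],P[...,1],P[...,2]
    m=(abs(x-c[0])<r)&(abs(y-c[1])<r)&(z>z0)&(z<z1)
    if n!="x":
        k,l,st,_=cv2.connectedComponentsWithStats(m.astype(np.uint8)); m=l==(1+st[1:,4].argmax())
    r=cv2.minAreaRect((P[m][:,:2]*1000).astype(np.float32)); print(n,m.sum(),np.round(r[0],1),np.round(r[1],1),round(r[2],2),np.median(P[m][:,2]).round(4))
    if save: cv2.imwrite(save,d["color"])
    return d,P
E
python3 - <<'E'
from m import *
meas("wrist",(.561,.307),.011,.022,save="pics/wb.png")
print(sense()["tool_pos"],sense()["tool_rot"])
E
```

```text
wrist 4668 [564.5 309.2] [99.8 55.7] 60.81 0.0157
[0.55983521 0.31912523 0.1502566 ] [-179.6331485     0.4743801    58.82278335]
```

View pics/wb.png

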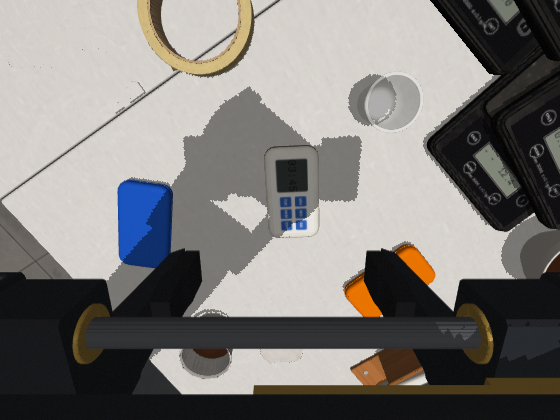

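>>> play_rows:
  targets:
    - [[-0.0065, 0.0086, 0.0], -1.8, 0.088]
    - [[0, 0, 0.03], 0, 0.088]
    - [[0, 0, 0.03], 0, 0.088]
    - [[0, 0, 0.03], 0, 0.088]
    - [[0, 0, 0.025], 0, 0.088]
    - [[0, 0, 0.015], 0, 0.088]
    - [[0, 0, 0.008], 0, 0.088]
    - [[0, 0, 0.004], 0, 0.088]
    - [[0, 0, 0], 0, 0.088]

```text
t: 2.12
tool_pos: [0.5639, 0.3078, 0.0036]
tool_rot: [-179.7, 0.3, 62.5]
ft_force: [-0.7, 0.5, -0.8]
opening: 0.0881
```

>>> play_rows:
  newtons: 20
  targets:
    - [[0, 0, 0], 1.5, 0.04]
    - [[0, 0, 0], 0, 0.04]
    - [[0, 0, 0], 0, 0.04]
    - [[0, 0, 0], 0, 0.04]
    - [[0, 0, 0], 0, 0.04]
    - [[0, 0, 0], 0, 0.04]
    - [[0, 0, 0], 0, 0.04]
    - [[0, 0, 0], 0, 0.04]

```text
t: 2.78
tool_pos: [0.5666, 0.3088, 0.0091]
tool_rot: [179.9, -0.1, 61.0]
ft_force: [0.3, 0.2, -0.4]
opening: 0.04
```

```bash
python3 - <<'E'
from m import *
d=snapshot("wrist"); cv2.imwrite("pics/wb2.png",d["color"]); 
d=snapshot("scene"); cv2.imwrite("pics/sb2.png",cv2.resize(d["color"][100:260,120:330],None,fx=3.5,fy=3.5)); 
print(sense())
E
```

```text
{'t': 2.8833, 'joint_pos': array([ 1.82204526e+01,  4.42725272e+01,  7.49377334e+01, -3.09699168e-02,
        6.07015857e+01,  4.72476416e+01]), 'qvel': array([-0.03469959,  0.11468631,  0.17869198,  0.01802467, -0.05729769,
        0.07611869]), 'joint_efforts': array([ 5.75450045e-03, -5.60675848e+01, -2.20724398e+01,  5.42338821e-02,
       -4.89751738e-02, -1.90622224e-03]), 'tool_pos': array([0.56658355, 0.30880812, 0.00896394]), 'tool_rot': array([ 1.79920312e+02, -4.63782437e-02,  6.09879779e+01]), 'ft_force': array([ 0.0206378 , -0.15662697,  0.2199626 ]), 'wrist_torque': array([0.00784263, 0.06171853, 0.01311947]), 'opening': 0.039653513474541206}
```

View pics/wb2.png

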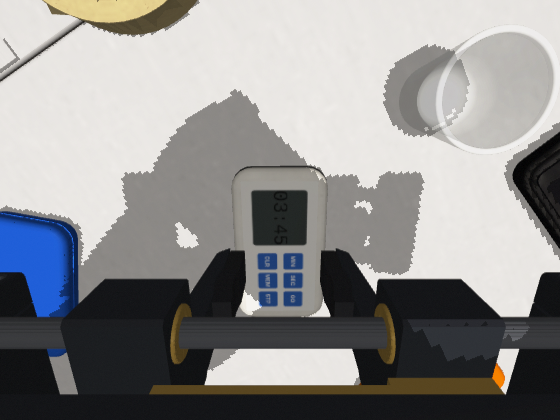

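View pics/sb2.png

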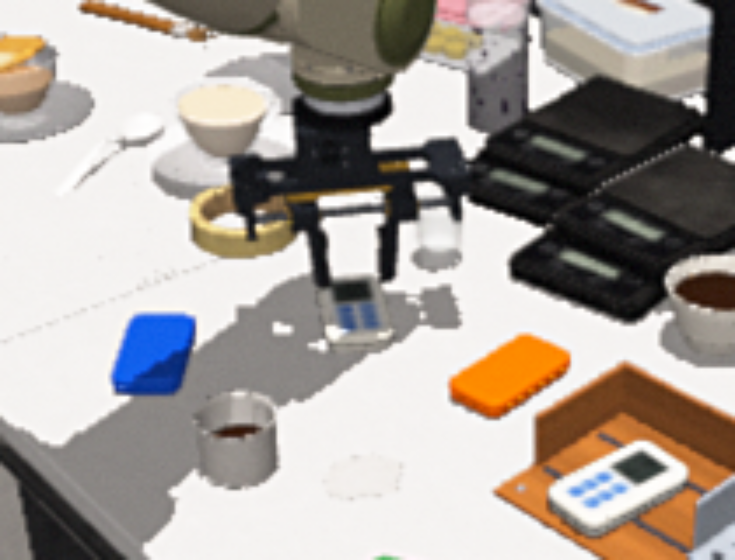

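```bash
python3 - <<'E'
from m import *
d=snapshot("wrist"); P=cloud(d)
for uv in [(245,180),(280,180),(315,180),(250,220),(315,220),(280,250),(280,290),(280,310),(255,285),(308,285),(240,260),(335,262),(228,258),(345,255)]: print(uv,P[uv[1],uv[0]].round(4))
cv2.imwrite("pics/wb3.png",cv2.resize(d["color"][150:330,190:380],None,fx=3,fy=3,interpolation=cv2.INTER_CUBIC))
E
```

```text
(245, 180) [0.5685 0.3561 0.0155]
(280, 180) [0.5859 0.3466 0.0159]
(315, 180) [0.6031 0.3371 0.0164]
(250, 220) [0.559  0.3344 0.0165]
(315, 220) [0.5922 0.3159 0.0166]
(280, 250) [0.5647 0.3086 0.0155]
(280, 290) [0.5511 0.2843 0.0158]
(280, 310) [0.5441 0.2717 0.0167]
(255, 285) [0.5391 0.2951 0.0158]
(308, 285) [0.5683 0.2786 0.0155]
(240, 260) [0.5531 0.3277 0.0498]
(335, 262) [0.5935 0.3047 0.051 ]
(228, 258) [0.547  0.3302 0.0462]
(345, 255) [0.5991 0.3034 0.0466]
```

View pics/wb3.png

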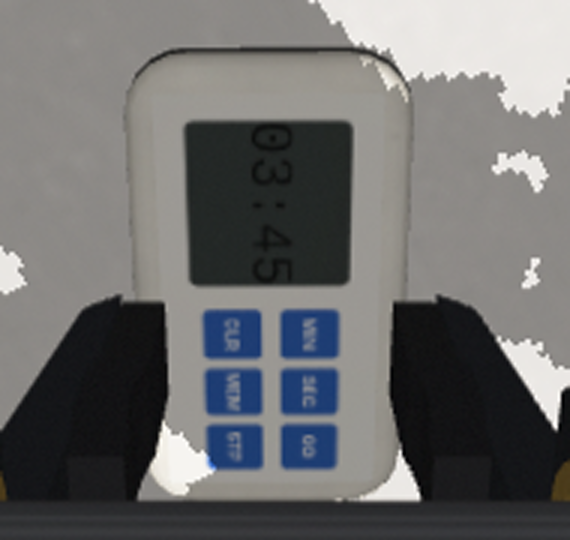

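```bash
python3 - <<'E'
from m import *
d=snapshot("wrist"); P=cloud(d)
s=sense();a=np.radians(s["tool_rot"][2]);o=s["tool_pos"]
X=np.array([np.cos(a),np.sin(a),0]);Y=np.array([np.sin(a),-np.cos(a),0])
def tool(p): q=p-o; return np.array([q@X,q@Y,-q[2]])*1000
for uv in [(u,v) for v in (248,250,252,256,262,270) for u in (228,236,242)]+[(330,252),(335,256),(322,265)]: print(uv,tool(P[uv[1],uv[0]]).round(1))
d=np.load("wrist0.npz");P=cloud(d);o=np.array([.5247,0,.2075]);X=np.array([0,1,0]);Y=np.array([1,0,0])
print()
for uv in [(u,v) for v in (248,252,256,262,275) for u in (180,190,197)]: print(uv,tool(P[uv[1],uv[0]]).round(1))
E
```

```text
(228, 248) [ -7.7 -36.3  10. ]
(236, 248) [ -0.1 -28.3  -6. ]
(242, 248) [  0.  -24.6  -6.2]
(228, 250) [ 11.3 -28.2 -32.3]
(236, 250) [ -1.4 -28.4  -6.1]
(242, 250) [ -1.3 -24.7  -6.3]
(228, 252) [ 11.3 -27.8 -34.7]
(236, 252) [  9.6 -24.3 -31.2]
(242, 252) [  9.4 -21.2 -30.8]
(228, 256) [  9.3 -27.8 -35.3]
(236, 256) [  9.8 -23.6 -36.1]
(242, 256) [ 10.2 -20.4 -37. ]
(228, 262) [  9.4 -26.7 -41.7]
(236, 262) [  9.5 -22.7 -42. ]
(242, 262) [  8.1 -20.2 -39.3]
(228, 270) [  9.3 -25.4 -49.5]
(236, 270) [  9.2 -21.7 -49.2]
(242, 270) [  5.1 -20.  -42. ]
(330, 252) [  9.7  24.6 -31.6]
(335, 256) [  9.5  26.6 -35.7]
(322, 265) [  5.3  19.9 -37.4]

(180, 248) [-102.2 -141.2  208.7]
(190, 248) [-102.4 -127.6  209.2]
(197, 248) [-102.5 -117.9  209.3]
(180, 252) [ 11.4 -51.7 -35. ]
(190, 252) [  9.6 -47.8 -31.4]
(197, 252) [ 10.1 -43.9 -32.3]
(180, 256) [ 10.1 -51.2 -36.9]
(190, 256) [  9.5 -46.6 -35.7]
(197, 256) [  8.6 -43.6 -33.9]
(180, 262) [  9.2 -49.8 -41.5]
(190, 262) [  9.6 -44.7 -42.2]
(197, 262) [  5.6 -43.6 -34.7]
(180, 275) [ 10.  -45.4 -55.2]
(190, 275) [  5.6 -43.5 -47.7]
(197, 275) [ -1.2 -43.9 -35.9]
```

```bash
python3 - <<'E'
from m import *
s=sense();o=s["tool_pos"];a=np.radians(s["tool_rot"][2])
X=np.array([np.cos(a),np.sin(a),0]);Y=np.array([np.sin(a),-np.cos(a),0])
for n in ["scene","side"]:
    d=snapshot(n);P=cloud(d);q=P-o
    T=np.stack([q@X,q@Y,-q[...,2]],-1)*1000
    dark=d["color"].max(-1)<70
    m=dark&(abs(T[...,0])<30)&(abs(T[...,1])<60)&(T[...,2]>-70)&(P[...,2]>.004)
    for lo,hi in [(-60,0),(0,60)]:
        k=m&(T[...,1]>lo)&(T[...,1]<hi); z=np.sort(T[k][:,2]); print(n,lo,k.sum(),z[-10:].round(1))
    p=proj(d,o); print("tcp px",p)
    u,v=p[0].astype(int); cv2.imwrite(f"pics/f{n}.png",cv2.resize(cv2.circle(d["color"].copy(),(u,v),1,(0,0,255),-1)[v-50:v+30,u-50:u+50],None,fx=6,fy=6,interpolation=cv2.INTER_CUBIC))
E
```

```text
scene -60 70 [-9.3 -9.3 -8.9 -8.8 -8.7 -8.4 -8.2 -8.1 -7.6 -7.3]
scene 0 60 [-9.9 -9.6 -9.5 -9.  -9.  -8.8 -8.5 -8.  -8.  -7.9]
tcp px [[221.91005783 188.84135132]]
side -60 35 [-40.3 -39.7 -37.6 -37.2 -35.2  -7.5  -7.   -6.1  -5.9  -4.2]
side 0 28 [-40.6 -33.8  -8.7  -7.1  -6.8  -6.6  -6.4  -6.4  -6.   -5.9]
tcp px [[264.51057015 201.36984723]]
```

View pics/fscene.png

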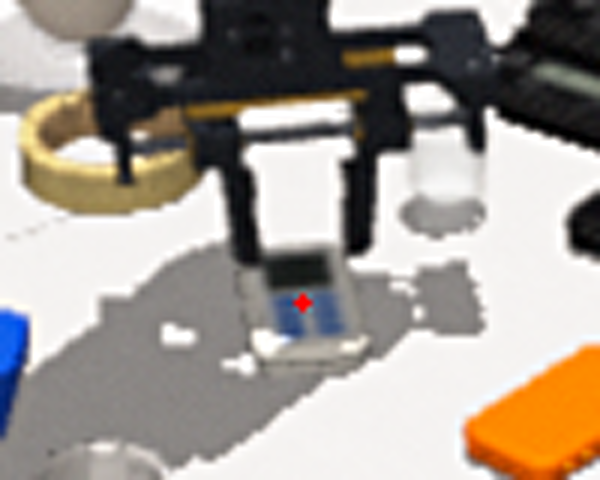

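View pics/fside.png

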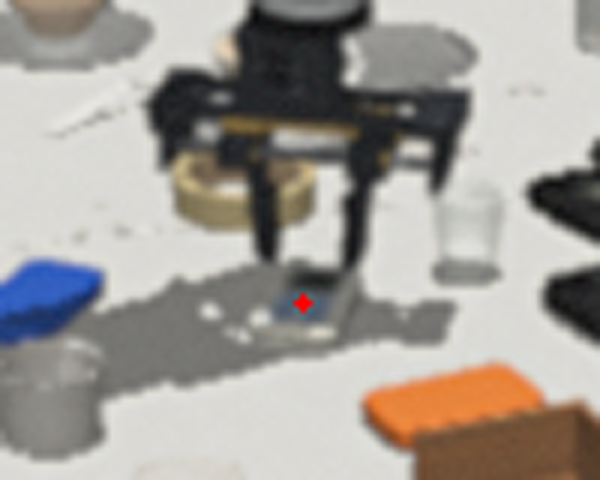

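>>> play_rows:
  targets:
    - [[0, 0, 0], 0, 0.088]
    - [[-0.002, -0.001, 0], 0, 0.088]
    - [[0, 0, 0], 0, 0.088]
    - [[0, 0, 0], 0, 0.088]
    - [[0, 0, 0], 0, 0.088]
    - [[0, 0, 0], 0, 0.088]
    - [[0, 0, 0.005], 0, 0.088]
    - [[0, 0, 0.008], 0, 0.088]
    - [[0, 0, 0.007], 0, 0.088]
    - [[0, 0, 0.004], 0, 0.088]
    - [[0, 0, 0], 0, 0.088]

```text
t: 4.0
tool_pos: [0.5641, 0.3072, -0.0184]
tool_rot: [180.0, 0.0, 61.0]
ft_force: [0.2, 0.1, -0.5]
opening: 0.0878
```

>>> play_rows:
  targets:
    - [[0, 0, 0.003], 0, 0.088]
    - [[0, 0, 0.003], 0, 0.088]
    - [[0, 0, 0], 0, 0.088]

```text
t: 4.25
tool_pos: [0.5638, 0.3071, -0.0256]
tool_rot: [-180.0, 0.0, 61.0]
ft_force: [-0.1, 0.2, -0.6]
opening: 0.0881
```

```bash
python3 - <<'E'
from m import *
s=sense();o=s["tool_pos"];a=np.radians(s["tool_rot"][2]);print(o,s["ft_force"])
X=np.array([np.cos(a),np.sin(a),0]);Y=np.array([np.sin(a),-np.cos(a),0])
d=snapshot("wrist");P=cloud(d);q=P-o
T=np.stack([q@X,q@Y,-q[...,2]],-1)*1000
dark=d["color"].max(-1)<60
m=dark&(abs(abs(T[...,1])-50)<10)&(T[...,2]>-60)&(abs(T[...,0])<14)&(T[...,0]>6)
print(np.sort(T[m][:,2])[-10:], "world z", np.sort(P[m][:,2])[:10])
cv2.imwrite("pics/wb4.png",d["color"])
E
```

```text
[ 0.56384331  0.30712991 -0.02562492] [-0.1037245   0.15301492 -0.59658016]
[-29.58531225 -29.50777899 -29.49055069 -29.47143989 -29.44269605
 -29.30885437 -28.92056413 -28.81597435 -28.77404761 -28.34798376] world z [0.00272306 0.00314913 0.00319106 0.00329565 0.00368394 0.00381778
 0.00384652 0.00386563 0.00388286 0.00396039]
```

View pics/wb4.png

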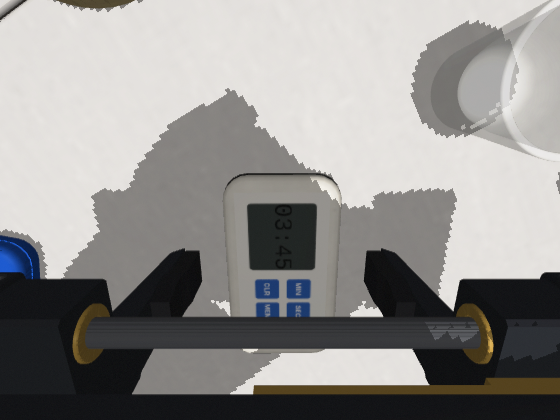

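>>> play_rows:
  newtons: 20
  targets:
    - [[0, 0, 0], 0, 0.03]
    - [[0, 0, 0], 0, 0.03]
    - [[0, 0, 0], 0, 0.03]
    - [[0, 0, 0], 0, 0.03]
    - [[0, 0, 0], 0, 0.03]
    - [[0, 0, 0], 0, 0.03]
    - [[0, 0, 0], 0, 0.03]

```text
t: 4.88
tool_pos: [0.5645, 0.3074, -0.0243]
tool_rot: [179.9, -0.0, 61.0]
ft_force: [0.1, 0.3, -0.4]
opening: 0.0545
```

>>> play_rows:
  targets:
    - [[0, 0, -0.01], 0, 0.03]
    - [[0, 0, -0.025], 0, 0.03]
    - [[0, 0, -0.03], 0, 0.03]
    - [[0, 0, -0.03], 0, 0.03]
    - [[0, 0, -0.005], 0, 0.03]
    - [[0, 0, 0], 0, 0.03]

```text
t: 5.38
tool_pos: [0.5632, 0.307, 0.0807]
tool_rot: [-179.9, 0.1, 61.0]
ft_force: [0.4, -0.7, -1.7]
opening: 0.0547
```

>>> play_rows:
  targets:
    - [[-0.015, 0.0085, 0], 0, 0.03]
    - [[-0.031, 0.0175, 0], 0, 0.03]
    - [[-0.031, 0.0175, 0], 0, 0.03]
    - [[-0.031, 0.0175, 0], 0, 0.03]
    - [[-0.031, 0.0175, 0], 0, 0.03]
    - [[-0.031, 0.0175, 0], 0, 0.03]
    - [[-0.031, 0.0175, 0], 0, 0.03]
    - [[-0.031, 0.0175, 0], 0, 0.03]
    - [[-0.031, 0.0175, 0], 0, 0.03]
    - [[-0.012, 0.0065, 0], 0, 0.03]
    - [[0, 0, 0], 6.9, 0.03]
    - [[0, 0, 0], 6.9, 0.03]
    - [[0, 0, 0], 6.9, 0.03]
    - [[0, 0, 0], 6.9, 0.03]
    - [[0, 0, 0], 6.9, 0.03]
    - [[0, 0, 0], 6.9, 0.03]
    - [[0, 0, 0], 6.9, 0.03]
    - [[0, 0, 0], 6.7, 0.03]
    - [[0, 0, 0], 0, 0.03]
    - [[0, 0, 0], 0, 0.03]

```text
t: 7.05
tool_pos: [0.5523, -0.0228, 0.0561]
tool_rot: [-179.5, 2.0, 4.2]
ft_force: [0.1, -0.2, -1.3]
opening: 0.0546
```

>>> play_rows:
  targets:
    - [[0, 0, 0], 0, 0.03]
    - [[0, 0, 0], 0, 0.03]

```text
t: 7.22
tool_pos: [0.5517, -0.0226, 0.0549]
tool_rot: [-179.5, 2.1, 4.5]
ft_force: [0.1, -0.7, -1.0]
opening: 0.0546
```

```bash
python3 - <<'E'
from m import *
d=snapshot("wrist"); cv2.imwrite("pics/wb5.png",d["color"])
d=snapshot("scene"); cv2.imwrite("pics/sb5.png",cv2.resize(d["color"][140:300,200:410],None,fx=3.5,fy=3.5))
s=sense();print(s["tool_pos"],s["tool_rot"],s["qvel"].round(2))
E
```

```text
[ 0.5517697  -0.02262409  0.05511284] [-179.50906866    2.08551418    4.487189  ] [ 0.09 -0.17 -0.27 -0.03  0.12  0.68]
```

View pics/wb5.png

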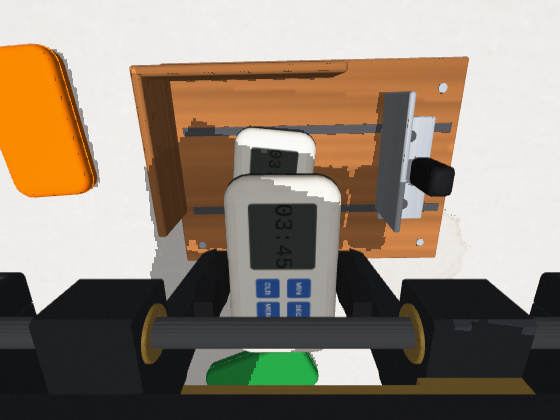

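View pics/sb5.png

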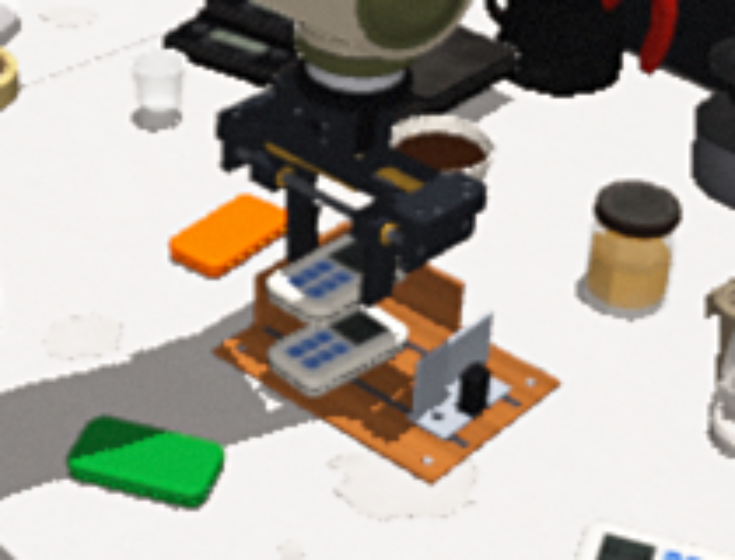

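>>> play_rows:
  targets:
    - [[0.006, -0.004, 0.0], -0.7, 0.03]
    - [[0.006, -0.004, 0.0], -0.8, 0.03]
    - [[0.005, -0.0023, 0.008], 0, 0.03]
    - [[0, 0, 0.012], 0, 0.03]
    - [[0, 0, 0.012], 0, 0.03]
    - [[0, 0, 0.008], 0, 0.03]
    - [[0, 0, 0], 0, 0.03]
    - [[0, 0, 0], 0, 0.03]

```text
t: 7.98
tool_pos: [0.5701, -0.0077, 0.0113]
tool_rot: [-179.5, 2.0, 6.5]
ft_force: [1.0, 0.7, -0.8]
opening: 0.0548
```

```bash
python3 - <<'E'
from m import *
d=snapshot("side"); cv2.imwrite("pics/sd6.png",cv2.resize(d["color"][200:290,250:360],None,fx=6,fy=6,interpolation=cv2.INTER_CUBIC))
d=snapshot("wrist"); cv2.imwrite("pics/wb6.png",d["color"]); P=cloud(d)
s=sense();print(s["tool_pos"],s["tool_rot"])
x,y,z=[P[...,i] for i in range(3)]
m=(abs(x-.57)<.08)&(abs(y+.011)<.06)&(z>.015)&(z<.09)&(d["color"].min(-1)>70)
k,l,st,_=cv2.connectedComponentsWithStats(m.astype(np.uint8))
for i in range(1,k):
    if st[i,4]>300:
        r=cv2.minAreaRect((P[l==i][:,:2]*1000).astype(np.float32));print(st[i],np.round(r[0],1),np.round(r[1],1),r[2],np.percentile(P[l==i][:,2],[5,50,95]).round(3))
E
```

```text
[ 0.57016827 -0.00783204  0.0117693 ] [-179.47399624    1.9123351     6.47245402]
[ 224  175  123  142 9895] [584.5  -9.9] [76.4 64.2] 6.436161518096924 [0.047 0.051 0.052]
```

View pics/sd6.png

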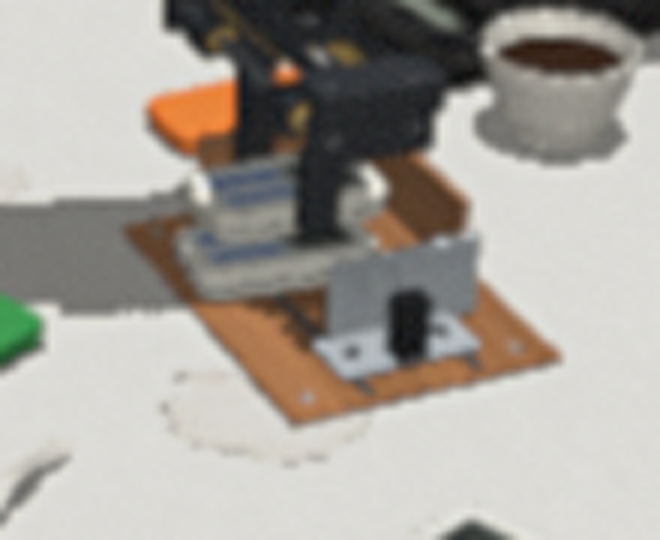

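View pics/wb6.png

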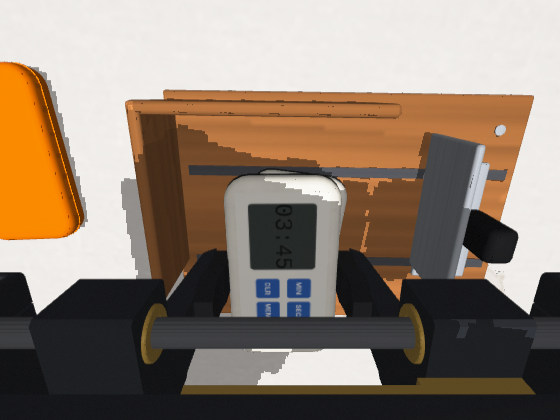

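>>> play_rows:
  targets:
    - [[-0.0035, 0.001, 0.005], 0, 0.03]
    - [[0, 0, 0.004], 0, 0.03]
    - [[0, 0, 0.002], 0, 0.03]
    - [[0, 0, 0], 0, 0.03]

```text
t: 8.42
tool_pos: [0.5669, -0.0096, 0.0013]
tool_rot: [-179.5, 1.8, 6.5]
ft_force: [-0.1, -0.0, -0.1]
opening: 0.0546
```

>>> play_rows:
  targets:
    - [[0, 0, 0.002], 0, 0.03]
    - [[0, 0, 0.0015], 0, 0.03]
    - [[0, 0, 0], 0, 0.03]

```text
t: 8.67
tool_pos: [0.567, -0.0097, -0.0019]
tool_rot: [-179.5, 1.7, 6.5]
ft_force: [-1.1, 0.8, 2.5]
opening: 0.0549
```

>>> play_rows:
  targets:
    - [[0, 0, 0.0015], 0, 0.03]
    - [[0, 0, 0.0], 0, 0.03]

```text
t: 8.83
tool_pos: [0.5674, -0.0096, -0.0022]
tool_rot: [-179.6, 1.7, 6.5]
ft_force: [-0.9, 1.2, 1.0]
opening: 0.0547
```

>>> play_rows:
  targets:
    - [[0, 0, 0], 0, 0.06]
    - [[0, 0, 0], 0, 0.06]
    - [[0, 0, 0], 0, 0.08]
    - [[0, 0, 0], 0, 0.08]
    - [[0, 0, 0], 0, 0.08]
    - [[0, 0, 0], 0, 0.08]
    - [[0, 0, -0.008], 0, 0.08]
    - [[0, 0, -0.02], 0, 0.088]
    - [[0, 0, -0.025], 0, 0.088]
    - [[0, 0, -0.03], 0, 0.088]
    - [[0, 0, -0.02], 0, 0.088]
    - [[0, 0, 0], 0, 0.088]

```text
t: 9.83
tool_pos: [0.5701, -0.0101, 0.1063]
tool_rot: [-179.5, 1.8, 6.5]
ft_force: [0.2, -0.2, -0.3]
opening: 0.088
```

```bash
python3 - <<'E'
from m import *
d=snapshot("wrist"); cv2.imwrite("pics/w7.png",d["color"])
s=sense();print(s["tool_pos"],s["tool_rot"])
P=cloud(d);x,y,z=[P[...,i] for i in range(3)]
m=(abs(x-.57)<.08)&(abs(y+.011)<.06)&(z>.034)&(z<.043)&(d["color"].min(-1)>20)
k,l,st,_=cv2.connectedComponentsWithStats(m.astype(np.uint8))
for i in range(1,k):
    if st[i,4]>300:
        r=cv2.minAreaRect((P[l==i][:,:2]*1000).astype(np.float32));print(st[i],np.round(r[0],1),np.round(r[1],1),r[2],np.percentile(P[l==i][:,2],[5,50,95]).round(3))
E
```

```text
[ 0.56944401 -0.00992774  0.1044964 ] [-179.48501363    1.86404567    6.45908997]
[ 249  147   69  112 7107] [569.8  -9.2] [99.2 55.8] 6.644200325012207 [0.036 0.038 0.039]
```

View pics/w7.png

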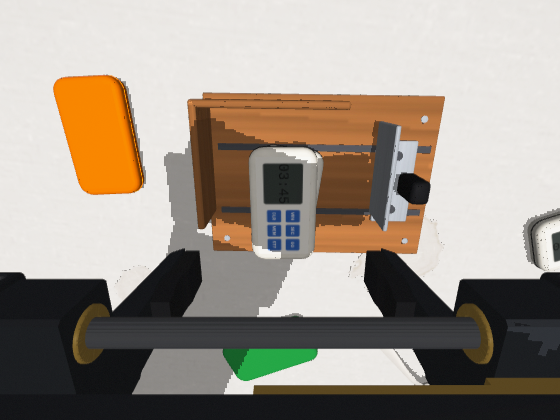

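>>> play_rows:
  targets:
    - [[-0.002, 0.014, 0], 0, 0.088]
    - [[-0.003, 0.024, 0], 0, 0.088]
    - [[-0.003, 0.024, 0], 0, 0.088]
    - [[-0.003, 0.024, 0], 0, 0.088]
    - [[-0.003, 0.024, 0], 0, 0.088]
    - [[-0.003, 0.024, 0], 0, 0.088]
    - [[-0.003, 0.024, 0], 0, 0.088]
    - [[-0.003, 0.024, 0], 0, 0.088]
    - [[-0.003, 0.024, 0], 0, 0.088]
    - [[-0.003, 0.024, 0], 0, 0.088]
    - [[-0.003, 0.024, 0], 0, 0.088]
    - [[-0.003, 0.024, 0], 0, 0.088]
    - [[0, 0, 0], 0, 0.088]

```text
t: 10.97
tool_pos: [0.5532, -0.3106, 0.0821]
tool_rot: [-178.6, 3.3, 6.5]
ft_force: [-0.6, -0.2, -0.0]
opening: 0.088
```

>>> play_rows:
  targets:
    - [[0, 0, 0], 3, 0.088]
    - [[0, 0, 0], 5, 0.088]
    - [[0, 0, 0], 5, 0.088]
    - [[0, 0, 0], 5, 0.088]
    - [[0, 0, 0], 5, 0.088]
    - [[0, 0, 0], 5, 0.088]
    - [[0, 0, 0], 5, 0.088]
    - [[0, 0, 0], 5, 0.088]
    - [[0, 0, 0], 5, 0.088]
    - [[0, 0, 0], 5, 0.088]
    - [[0, 0, 0], 5, 0.088]
    - [[0, 0, 0], 5, 0.088]
    - [[0, 0, 0], 5, 0.088]
    - [[0, 0, 0], 4, 0.088]
    - [[0, 0, 0], 0, 0.088]

```text
t: 12.22
tool_pos: [0.5376, -0.3111, 0.0576]
tool_rot: [176.4, 4.6, -64.3]
ft_force: [-0.8, 0.0, -0.2]
opening: 0.0878
```

```bash
python3 - <<'E'
from m import *
meas("wrist",(.566,-.30),.011,.022,save="pics/wc.png")
print(sense()["tool_pos"],sense()["tool_rot"])
E
```

```text
wrist 9165 [ 568.1 -303.4] [ 56. 100.] 27.45 0.0158
[ 0.53746499 -0.31101694  0.05751327] [176.40801055   4.59503163 -64.12313079]
```

View pics/wc.png

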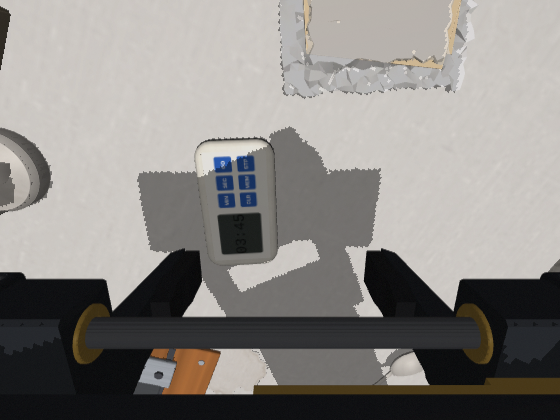

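>>> play_rows:
  targets:
    - [[0, 0, 0], -5, 0.088]
    - [[0, 0, 0], -5, 0.088]
    - [[0, 0, 0], -5, 0.088]
    - [[0, 0, 0], -5, 0.088]
    - [[0, 0, 0], -5, 0.088]
    - [[0, 0, 0], -5, 0.088]

```text
t: 12.77
tool_pos: [0.5345, -0.3104, 0.0529]
tool_rot: [179.5, 6.2, -31.8]
ft_force: [1.2, -0.1, -0.8]
opening: 0.088
```

>>> play_rows:
  targets:
    - [[0, 0, 0], 0, 0.088]
    - [[0, 0, 0], 0, 0.088]
    - [[0, 0, 0], 0, 0.088]
    - [[0, 0, 0], 0, 0.088]

```text
t: 13.1
tool_pos: [0.5333, -0.3101, 0.0511]
tool_rot: [179.5, 6.4, -31.7]
ft_force: [0.2, 0.0, 0.1]
opening: 0.0877
```

>>> play_rows:
  targets:
    - [[0, 0, -0.02], 0, 0.088]
    - [[0, 0, -0.02], 0, 0.088]
    - [[0, 0, -0.02], 0, 0.088]
    - [[0, 0, 0], 0, 0.088]

```text
t: 13.43
tool_pos: [0.5386, -0.3128, 0.1113]
tool_rot: [179.5, 6.6, -31.9]
ft_force: [-0.4, 1.2, 0.2]
opening: 0.0884
```

>>> play_rows:
  targets:
    - [[0.03, 0, 0], 0, 0.088]
    - [[0.03, 0, 0], 0, 0.088]
    - [[0.03, 0, 0], 0, 0.088]
    - [[0, 0, 0], 0, 0.088]

```text
t: 13.77
tool_pos: [0.6144, -0.3596, 0.0962]
tool_rot: [179.6, 7.0, -32.1]
ft_force: [0.4, -0.3, -0.6]
opening: 0.088
```

```bash
python3 - <<'E'
from h import *
print(sense())
E
```

```text
{'t': 13.7667, 'joint_pos': array([-39.22641371,  52.67561683,  45.44854198,  -1.30309866,
        88.81000779,  82.94579217]), 'qvel': array([ 0.01528668, -4.25607193,  9.40731827, -0.19904491, -2.29586353,
        0.36783727]), 'joint_efforts': array([ 1.02151640e+00, -6.68106294e+01, -3.05333591e+01,  4.22996480e-02,
        8.03714991e-01,  1.50170998e-02]), 'tool_pos': array([ 0.6144303 , -0.35963354,  0.09616902]), 'tool_rot': array([179.56611146,   7.04131574, -32.09290129]), 'ft_force': array([ 0.41228416, -0.33671627, -0.57057987]), 'wrist_torque': array([ 0.08089484,  0.02942783, -0.04463792]), 'opening': 0.0880494988466289}
```

>>> play_rows:
  targets:
    - [[-0.03, 0, 0], 0, 0.088]
    - [[-0.03, 0, 0], 0, 0.088]
    - [[-0.03, 0, 0], 0, 0.088]
    - [[0, 0, 0], 0, 0.088]

```text
t: 14.1
tool_pos: [0.5333, -0.3082, 0.0964]
tool_rot: [179.7, 7.8, -32.2]
ft_force: [-1.0, 0.2, 0.3]
opening: 0.0878
```

>>> play_rows:
  targets:
    - [[0, 0, 0], 0, 0.088]
    - [[0, 0, 0], 0, 0.088]
    - [[0, 0, 0], 0, 0.088]
    - [[0, 0, 0], 0, 0.088]

```text
t: 14.43
tool_pos: [0.5328, -0.308, 0.096]
tool_rot: [179.6, 7.8, -32.3]
ft_force: [1.1, 0.1, 1.4]
opening: 0.0879
```

```bash
python3 - <<'E'
from h import *
s=sense();print(s['joint_pos'].round(2),s['tool_pos'],s['tool_rot'],s['qvel'].round(1))
snapshot("side")
s=sense();print(s['joint_pos'].round(2),s['tool_pos'],s['tool_rot'],s['qvel'].round(1))
E
```

```text
[-40.26  39.65  69.51  -1.46  78.51  82.42] [ 0.53281266 -0.30796032  0.09600527] [179.63829781   7.78314987 -32.31969919] [-0.   0.5 -1.1 -0.  -0.1  0.1]
[-40.26  39.65  69.49  -1.46  78.51  82.42] [ 0.53285845 -0.30802123  0.09598124] [179.63685607   7.78077544 -32.31631066] [-0.1  0.   0.1 -0.  -0.1 -0.2]
```

>>> play_rows:
  targets:
    - [[0, 0, 0.01], 0, 0.088]
    - [[0, 0, 0.01], 0, 0.088]
    - [[0, 0, 0.01], 0, 0.088]
    - [[0, 0, 0], 0, 0.088]

```text
t: 14.82
tool_pos: [0.5299, -0.3065, 0.0623]
tool_rot: [179.6, 7.7, -32.3]
ft_force: [0.9, 0.4, -0.6]
opening: 0.0885
```

```bash
python3 - <<'E'
from h import *
s=sense();print(s['joint_pos'].round(2),s['tool_pos'],s['tool_rot'],s['qvel'].round(1))
E
```

```text
[-40.33  41.26  72.01  -1.49  74.36  82.46] [ 0.52987195 -0.30648184  0.06234032] [179.6357295    7.7462755  -32.32119268] [ 0.2 -0.  -1.1  0.1  0.6 -0. ]
```

>>> play_rows:
  targets:
    - [[0, 0, 0], 2, 0.088]
    - [[0, 0, 0], 2, 0.088]
    - [[0, 0, 0], 2, 0.088]
    - [[0, 0, 0], 2, 0.088]
    - [[0, 0, 0], 2, 0.088]

```text
t: 15.23
tool_pos: [0.5289, -0.3058, 0.0588]
tool_rot: [178.2, 7.8, -42.8]
ft_force: [0.2, -0.4, -0.8]
opening: 0.0883
```

```bash
python3 - <<'E'
from h import *
s=sense();print(s['joint_pos'].round(2),s['tool_pos'],s['tool_rot'],s['qvel'].round(1))
E
```

```text
[-40.34  41.52  72.13  -1.5   74.25  92.86] [ 0.52894427 -0.30580193  0.05883838] [178.22009256   7.83188751 -42.81237791] [-0.   0.4  0.1 -0.  -0.2 25.1]
```

>>> play_rows:
  targets:
    - [[0, 0, 0], 7, 0.088]
    - [[0, 0, 0], 0, 0.088]
    - [[0, 0, 0], 7, 0.088]
    - [[0, 0, 0], 0, 0.088]

```text
t: 15.57
tool_pos: [0.5287, -0.3056, 0.0574]
tool_rot: [176.3, 7.3, -57.0]
ft_force: [-1.1, -0.5, -0.2]
opening: 0.0883
```

```bash
python3 - <<'E'
from h import *
s=sense();print(s['joint_pos'].round(2),s['tool_pos'],s['tool_rot'],s['qvel'].round(1))
E
```

```text
[-40.34  41.64  72.17  -1.5   74.2  106.97] [ 0.52869136 -0.30558551  0.0573854 ] [176.3295502    7.25579082 -57.0328531 ] [  0.1   0.2   0.1  -0.1  -0.2 -13.7]
```

>>> play_rows:
  targets:
    - [[0, 0, -0.04], 0, 0.088]
    - [[0, 0, -0.04], 0, 0.088]
    - [[0, 0, -0.04], 0, 0.088]
    - [[0, 0, 0], 0, 0.088]

```text
t: 15.9
tool_pos: [0.5426, -0.3134, 0.1779]
tool_rot: [176.4, 7.8, -55.6]
ft_force: [-0.3, 0.0, 0.8]
opening: 0.0879
```

```bash
python3 - <<'E'
from h import *
s=sense();print(s['joint_pos'].round(2),s['tool_pos'],s['tool_rot'],s['qvel'].round(1),s['joint_pos'][[1,2,4]].sum())
E
```

```text
[-40.08  37.91  60.12  -1.39  90.4  105.36] [ 0.5426042  -0.31341796  0.17788906] [176.40677306   7.76576163 -55.5850439 ] [ 0.1  2.5  6.8  0.  -4.3 -4.4] 188.43841663671412
```

>>> play_rows:
  targets:
    - [[0, 0, 0.04], 0, 0.088]
    - [[0, 0, 0.04], 0, 0.088]
    - [[0, 0, 0.04], 0, 0.088]
    - [[0, 0, 0], 0, 0.088]

```text
t: 16.23
tool_pos: [0.5299, -0.3064, 0.06]
tool_rot: [176.8, 7.1, -54.1]
ft_force: [-1.4, 1.0, -1.0]
opening: 0.088
```

```bash
python3 - <<'E'
from h import *
s=sense();print(s['joint_pos'].round(2),s['tool_pos'],s['tool_rot'],s['qvel'].round(1),s['joint_pos'][[1,2,4]].sum())
E
```

```text
[-40.33  41.41  72.11  -1.48  74.12 104.08] [ 0.52985785 -0.3064051   0.06003494] [176.80106956   7.08304072 -54.11068928] [ 0.2 -4.  -6.4  0.1  4.7 -3.3] 187.6424825640476
```

>>> play_rows:
  targets:
    - [[0, 0, -0.041], 0, 0.088]
    - [[0, 0, -0.041], 0, 0.088]
    - [[0, 0, -0.041], 0, 0.088]
    - [[0, 0, -0.041], 0, 0.088]
    - [[0, 0, -0.041], 0, 0.088]
    - [[0, 0, -0.041], 0, 0.088]
    - [[0, 0, -0.041], 0, 0.088]
    - [[0, 0, -0.041], 0, 0.088]

```text
t: 16.9
tool_pos: [0.5642, -0.325, 0.3782]
tool_rot: [177.0, 7.6, -52.1]
ft_force: [0.8, 0.2, 0.3]
opening: 0.0883
```

```bash
python3 - <<'E'
from h import *
s=sense();print(s['joint_pos'].round(2),s['tool_pos'],s['tool_rot'],s['qvel'].round(1),s['joint_pos'][[1,2,4]].sum())
E
```

```text
[-39.67  44.22  19.95  -1.58 123.89 101.45] [ 0.56420426 -0.32503953  0.37819493] [176.98947156   7.60245924 -52.10723924] [   0.5   39.3 -121.3   -1.1   80.9   -4.1] 188.05892339398778
```

>>> play_rows:
  targets:
    - [[0, 0, 0.041], 0, 0.088]
    - [[0, 0, 0], 0, 0.088]
    - [[0, 0, 0.041], 0, 0.088]
    - [[0, 0, 0], 0, 0.088]
    - [[0, 0, 0.041], 0, 0.088]
    - [[0, 0, 0], 0, 0.088]

```text
t: 17.4
tool_pos: [0.5494, -0.3155, 0.2907]
tool_rot: [176.8, 9.6, -50.9]
ft_force: [0.7, -0.6, -5.5]
opening: 0.0882
```

```bash
python3 - <<'E'
from h import *
s=sense();print(s['joint_pos'].round(2),s['tool_pos'],s['tool_rot'],s['qvel'].round(1),s['joint_pos'][[1,2,4]].sum())
E
```

```text
[-39.85  38.57  42.88  -1.39 108.58 100.41] [ 0.54943687 -0.31549297  0.29072523] [176.79365657   9.61039159 -50.86340256] [ -0.4   0.  -35.1  -0.1  11.   -1.8] 190.03554330121045
```

>>> play_rows:
  targets:
    - [[0, 0, 0.041], 0, 0.088]
    - [[0, 0, 0.041], 0, 0.088]
    - [[0, 0, 0.041], 0, 0.088]
    - [[0, 0, 0], 0, 0.088]

```text
t: 17.73
tool_pos: [0.5429, -0.3136, 0.199]
tool_rot: [177.3, 7.4, -50.3]
ft_force: [-0.9, 0.3, -0.8]
opening: 0.0884
```

```bash
python3 - <<'E'
from h import *
s=sense();print(s['joint_pos'].round(2),s['tool_pos'],s['tool_rot'],s['qvel'].round(1),s['joint_pos'][[1,2,4]].sum())
E
```

```text
[-40.09  36.82  58.8   -1.36  92.13 100.06] [ 0.54288269 -0.3135558   0.19896939] [177.29693772   7.39184708 -50.27669755] [  0.1  -3.2 -21.1  -0.1   8.9  -1.4] 187.7502132582601
```

>>> play_rows:
  targets:
    - [[0, 0, -0.041], 0, 0.088]
    - [[0, 0, -0.041], 0, 0.088]
    - [[0, 0, -0.041], 0, 0.088]
    - [[0, 0, -0.041], 0, 0.088]
    - [[0, 0, -0.041], 0, 0.088]
    - [[0, 0, -0.041], 0, 0.088]
    - [[0, 0, -0.041], 0, 0.088]
    - [[0, 0, 0], 0, 0.088]

```text
t: 18.4
tool_pos: [0.5389, -0.3093, 0.4516]
tool_rot: [177.9, 5.8, -49.5]
ft_force: [-0.0, 1.1, 0.5]
opening: 0.0882
```

```bash
python3 - <<'E'
from h import *
s=sense();print(s['joint_pos'].round(2),s['tool_pos'],s['tool_rot'],s['qvel'].round(1),s['joint_pos'][[1,2,4]].sum())
E
```

```text
[-40.13  42.8   10.68  -1.53 132.6   98.31] [ 0.53886459 -0.30930744  0.45157648] [177.89661533   5.82084309 -49.52806683] [ 0.1  6.5 -0.   0.1  3.9 -0.8] 186.07478303953252
```

>>> play_rows:
  targets:
    - [[0, 0, -0.041], 0, 0.088]
    - [[0, 0, -0.041], 0, 0.088]
    - [[0, 0, 0], 0, 0.088]

```text
t: 18.65
tool_pos: [0.5072, -0.2897, 0.4969]
tool_rot: [178.3, 5.4, -49.3]
ft_force: [-1.3, -0.3, -0.1]
opening: 0.0879
```

```bash
python3 - <<'E'
from h import *
s=sense();print(s['joint_pos'].round(2),s['tool_pos'],s['tool_rot'],s['qvel'].round(1),s['joint_pos'][[1,2,4]].sum())
E
```

```text
[-40.77  38.59  10.68  -1.33 136.31  97.48] [ 0.50718438 -0.28972975  0.49694442] [178.26663902   5.39675229 -49.25174931] [ 0.3  2.1 -0.   0.   1.4 -0.5] 185.58480688661024
```

>>> play_rows:
  targets:
    - [[0, 0, 0.041], 0, 0.088]
    - [[0, 0, 0.041], 0, 0.088]
    - [[0, 0, 0.041], 0, 0.088]
    - [[0, 0, 0.041], 0, 0.088]
    - [[0, 0, 0.041], 0, 0.088]
    - [[0, 0, 0.041], 0, 0.088]
    - [[0, 0, 0.041], 0, 0.088]
    - [[0, 0, 0.041], 0, 0.088]
    - [[0, 0, 0], 0, 0.088]
    - [[0, 0, 0], 0, 0.088]

```text
t: 19.48
tool_pos: [0.5198, -0.3065, 0.253]
tool_rot: [179.3, -2.3, -48.7]
ft_force: [0.0, 0.1, 1.2]
opening: 0.0881
```

```bash
python3 - <<'E'
from h import *
s=sense();print(s['joint_pos'].round(2),s['tool_pos'],s['tool_rot'],s['qvel'].round(1),s['joint_pos'][[1,2,4]].sum())
E
```

```text
[-41.19  25.46  68.49  -0.95  83.9   97.57] [ 0.51981019 -0.30648383  0.25298048] [179.34102737  -2.25833242 -48.66792877] [-0.   2.  -4.6  0.   0.5 -0.4] 177.84738458762087
```

>>> play_rows:
  targets:
    - [[0, 0, 0], 6.5, 0.088]
    - [[0, 0, 0], 6.5, 0.088]
    - [[0, 0, 0], 0, 0.088]
    - [[0.009, -0.022, 0.015], 0, 0.088]
    - [[0.009, -0.022, 0.015], 0, 0.088]
    - [[0, 0, 0.025], 0, 0.088]
    - [[0, 0, 0.025], 0, 0.088]
    - [[0, 0, 0.025], 0, 0.088]
    - [[0, 0, 0.025], 0, 0.088]
    - [[0, 0, 0.025], 0, 0.088]
    - [[0, 0, 0.02], 0, 0.088]
    - [[0, 0, 0], 0, 0.088]
    - [[0, 0, 0], 0, 0.088]

```text
t: 20.57
tool_pos: [0.6128, -0.3395, 0.144]
tool_rot: [-177.9, -8.5, -60.1]
ft_force: [0.4, 0.2, 0.5]
opening: 0.0878
```

```bash
python3 - <<'E'
from m import *
meas("wrist",(.566,-.30),.011,.022,save="pics/wc2.png")
s=sense();print(s['joint_pos'].round(2),s['tool_pos'],s['tool_rot'],s['qvel'].round(1),s['joint_pos'][[1,2,4]].sum())
E
```

```text
wrist 4522 [ 568.3 -303.4] [ 56.  100.1] 27.53 0.0158
[-38.07  38.13  64.79  -1.26  68.39 112.27] [ 0.6128241  -0.33955428  0.14431853] [-177.83763369   -8.50393321  -60.12618593] [-0.  -0.9  1.8  0.  -0.7  0.9] 171.310702592729
```

>>> play_rows:
  targets:
    - [[0, 0, -0.02], 0, 0.088]
    - [[0, 0, -0.02], 0, 0.088]
    - [[0, 0, 0], 0, 0.088]

```text
t: 20.87
tool_pos: [0.6109, -0.3368, 0.1936]
tool_rot: [-177.6, -9.1, -59.9]
ft_force: [0.3, -1.0, -0.5]
opening: 0.0882
```

>>> play_rows:
  targets:
    - [[0, 0, 0.02], 0, 0.088]
    - [[0, 0, 0.02], 0, 0.088]
    - [[0, 0, 0], 0, 0.088]

```text
t: 21.12
tool_pos: [0.6187, -0.3437, 0.1618]
tool_rot: [-177.3, -9.9, -59.8]
ft_force: [0.7, 0.0, -0.8]
opening: 0.0882
```

>>> play_rows:
  targets:
    - [[-0.02, 0, 0], 0, 0.088]
    - [[-0.02, 0, 0], 0, 0.088]
    - [[0, 0, 0], 0, 0.088]

```text
t: 21.37
tool_pos: [0.5994, -0.3101, 0.1582]
tool_rot: [-177.3, -10.1, -59.8]
ft_force: [0.3, -0.4, 0.2]
opening: 0.0879
```

>>> play_rows:
  targets:
    - [[0, 0.02, 0], 0, 0.088]
    - [[0, 0.02, 0], 0, 0.088]
    - [[0, 0, 0], 0, 0.088]

```text
t: 21.62
tool_pos: [0.5664, -0.3318, 0.1613]
tool_rot: [-177.1, -10.5, -59.5]
ft_force: [0.8, -0.3, 0.7]
opening: 0.0882
```

```bash
cat > q.py <<'E'
from h import *
s=sense();print(s['t'],s['joint_pos'].round(2),s['tool_pos'].round(4),s['tool_rot'].round(2),'v',s['qvel'].round(1),round(s['joint_pos'][[1,2,4]].sum(),2))
E
python3 q.py
```

```text
21.6167 [-40.24  30.39  75.3   -0.85  63.44 109.33] [ 0.5664 -0.3318  0.1613] [-177.15  -10.52  -59.53] v [ 2.2  0.5 -4.1  0.4  1.4  1.4] 169.13
```

>>> play_rows:
  targets:
    - [[0, 0, -0.02], 0, 0.088]

```text
t: 21.7
tool_pos: [0.5629, -0.3294, 0.179]
tool_rot: [-177.2, -10.3, -59.6]
ft_force: [0.4, 0.3, -0.9]
opening: 0.0881
```

```bash
python3 q.py
```

```text
21.7 [-40.28  29.18  74.46  -0.83  65.74 109.3 ] [ 0.5629 -0.3294  0.179 ] [-177.23  -10.28  -59.56] v [ -1.4 -19.6 -13.7  -0.2  30.2  -1.2] 169.39
```

>>> play_rows:
  targets:
    - [[0, 0, 0], 0, 0.088]

```text
t: 21.78
tool_pos: [0.5645, -0.3309, 0.1842]
tool_rot: [-177.1, -10.7, -59.6]
ft_force: [0.2, -0.2, 2.2]
opening: 0.0879
```

```bash
python3 q.py
```

```text
21.7833 [-40.29  28.98  74.07  -0.83  65.89 109.29] [ 0.5645 -0.3309  0.1842] [-177.08  -10.71  -59.59] v [-0.3  3.8  2.   0.1 -2.5 -0. ] 168.94
```

>>> play_rows:
  targets:
    - [[0, 0, 0.02], 0, 0.088]

```text
t: 21.87
tool_pos: [0.5691, -0.3349, 0.169]
tool_rot: [-176.9, -11.2, -59.6]
ft_force: [-0.0, -0.5, -0.3]
opening: 0.088
```

```bash
python3 q.py
```

```text
21.8667 [-40.29  30.15  74.59  -0.84  63.72 109.3 ] [ 0.5691 -0.3349  0.169 ] [-176.92  -11.15  -59.6 ] v [ -0.4  16.9   8.5  -0.1 -28.    0.1] 168.46
```

>>> play_rows:
  targets:
    - [[0, 0, 0], 0, 0.088]

```text
t: 21.95
tool_pos: [0.569, -0.3347, 0.1666]
tool_rot: [-177.0, -11.0, -59.6]
ft_force: [-0.4, -0.6, -1.1]
opening: 0.088
```

```bash
python3 q.py
```

```text
21.95 [-40.29  30.35  74.63  -0.84  63.67 109.31] [ 0.569  -0.3347  0.1666] [-176.98  -10.98  -59.59] v [ 0.5 -3.2 -5.   0.   3.5  0.1] 168.65
```

>>> play_rows:
  targets:
    - [[0, 0, -0.041], 0, 0.088]
    - [[0, 0, -0.041], 0, 0.088]
    - [[0, 0, -0.041], 0, 0.088]
    - [[0, 0, -0.041], 0, 0.088]
    - [[0, 0, -0.041], 0, 0.088]
    - [[0, 0, 0], 0, 0.088]
    - [[0, 0, 0], 0, 0.088]

```text
t: 22.53
tool_pos: [0.541, -0.3047, 0.3769]
tool_rot: [-177.0, -10.9, -59.4]
ft_force: [0.2, -0.3, -0.7]
opening: 0.0875
```

```bash
python3 q.py
```

```text
22.5333 [-39.82  21.21  57.5   -0.79  90.02 109.24] [ 0.541  -0.3047  0.3769] [-176.98  -10.9   -59.43] v [ 0.5 -2.5 -6.  -0.   2.8 -0. ] 168.73
```

>>> play_rows:
  targets:
    - [[0, 0, -0.041], 0, 0.088]
    - [[0, 0, -0.041], 0, 0.088]
    - [[0, 0, -0.041], 0, 0.088]
    - [[0, 0, 0], 0, 0.088]
    - [[0, 0, 0], 0, 0.088]

```text
t: 22.95
tool_pos: [0.5239, -0.2868, 0.4984]
tool_rot: [-177.1, -10.6, -59.3]
ft_force: [0.7, -0.5, -1.1]
opening: 0.0881
```

```bash
python3 q.py
```

```text
22.95 [-39.54  22.85  36.97  -0.86 109.21 109.15] [ 0.5239 -0.2868  0.4984] [-177.08  -10.6   -59.33] v [ 0.3 -0.6 -7.1  0.   2.8  0. ] 169.03
```

>>> play_rows:
  targets:
    - [[0, 0, 0], 0, 0.088]
    - [[0, 0, 0], 0, 0.088]
    - [[0, 0, 0], 0, 0.088]

```text
t: 23.2
tool_pos: [0.5246, -0.287, 0.4953]
tool_rot: [-177.2, -10.4, -59.3]
ft_force: [-0.0, 0.5, -0.9]
opening: 0.0881
```

```bash
python3 - <<'E'
from h import *
exec(open('q.py').read()); print(sense()['joint_efforts'].round(1))
E
```

```text
23.2 [-39.51  22.95  37.27  -0.86 109.06 109.15] [ 0.5246 -0.287   0.4953] [-177.16  -10.37  -59.28] v [ 0.1  0.7  1.8  0.1 -0.6 -0.1] 169.28
[  0.  -44.2 -25.3  -0.   -0.6  -0. ]
```

>>> play_rows:
  targets:
    - [[0, 0, 0.01], 0, 0.088]
    - [[0, 0, 0.01], 0, 0.088]
    - [[0, 0, 0.01], 0, 0.088]
    - [[0, 0, 0.01], 0, 0.088]

```text
t: 23.53
tool_pos: [0.5303, -0.2925, 0.4508]
tool_rot: [-177.3, -10.1, -59.3]
ft_force: [0.5, 0.5, 1.1]
opening: 0.088
```

```bash
python3 q.py
```

```text
23.5333 [-39.58  21.74  45.8   -0.82 102.07 109.2 ] [ 0.5303 -0.2925  0.4508] [-177.27  -10.06  -59.26] v [ -0.2  -2.4  24.3   0.1 -20.4   0. ] 169.61
```

>>> play_rows:
  targets:
    - [[0, 0, 0], 0, 0.088]
    - [[0, 0, 0], 0, 0.088]

```text
t: 23.7
tool_pos: [0.53, -0.2923, 0.4466]
tool_rot: [-177.4, -9.6, -59.2]
ft_force: [-0.1, -0.1, 0.4]
opening: 0.0879
```

```bash
python3 q.py
```

```text
23.7 [-39.58  21.85  46.22  -0.82 101.99 109.21] [ 0.53   -0.2923  0.4466] [-177.43   -9.64  -59.25] v [-0.1  0.6  2.3 -0.  -0.7 -0.1] 170.06
```

>>> play_rows:
  targets:
    - [[0, 0, 0.035], 0, 0.088]
    - [[0, 0, 0], 0, 0.088]
    - [[0, 0, 0.035], 0, 0.088]
    - [[0, 0, 0], 0, 0.088]
    - [[0, 0, 0.035], 0, 0.088]
    - [[0, 0, 0], 0, 0.088]
    - [[0, 0, 0.035], 0, 0.088]
    - [[0, 0, 0], 0, 0.088]
    - [[0, 0, 0], 0, 0.088]

```text
t: 24.45
tool_pos: [0.549, -0.3105, 0.3261]
tool_rot: [-177.1, -10.5, -59.3]
ft_force: [0.3, 0.7, 1.0]
opening: 0.0881
```

```bash
python3 q.py
```

```text
24.45 [-39.77  22.65  62.69  -0.78  83.85 109.28] [ 0.549  -0.3105  0.3261] [-177.14  -10.46  -59.3 ] v [-0.1  1.7 -0.4  0.   1.4 -0. ] 169.19
```

>>> play_rows:
  targets:
    - [[-0.0173, 0.01, 0], 0, 0.088]
    - [[-0.0173, 0.01, 0], 0, 0.088]
    - [[-0.0173, 0.01, 0], 0, 0.088]
    - [[-0.0173, 0.01, 0], 0, 0.088]
    - [[-0.0173, 0.01, 0], 0, 0.088]
    - [[-0.0173, 0.01, 0], 0, 0.088]
    - [[0, 0, 0], 0, 0.088]
    - [[0, 0, 0], 0, 0.088]

```text
t: 25.12
tool_pos: [0.4493, -0.2578, 0.3432]
tool_rot: [-176.2, -13.5, -59.5]
ft_force: [-0.0, -0.4, -0.5]
opening: 0.0882
```

```bash
python3 q.py
```

```text
25.1167 [-42.73   5.06  82.93  -0.18  77.97 106.29] [ 0.4493 -0.2578  0.3432] [-176.16  -13.52  -59.46] v [-0.1 -3.  -3.2 -0.1  2.5 -0.2] 165.96
```

>>> play_rows:
  targets:
    - [[0.02, -0.012, 0], 0, 0.088]
    - [[0, 0, 0], 0, 0.088]
    - [[0.02, -0.012, 0], 0, 0.088]
    - [[0, 0, 0], 0, 0.088]
    - [[0.02, -0.012, 0], 0, 0.088]
    - [[0, 0, 0], 0, 0.088]
    - [[0, 0, 0], 0, 0.088]

```text
t: 25.7
tool_pos: [0.5155, -0.2927, 0.3752]
tool_rot: [-175.8, -14.5, -59.5]
ft_force: [0.1, 0.1, 0.6]
opening: 0.088
```

```bash
python3 q.py
```

```text
25.7 [-40.56  14.61  67.17  -0.71  83.2  108.39] [ 0.5155 -0.2927  0.3752] [-175.85  -14.47  -59.49] v [ 0.1  2.1 -4.3  0.1  0.7  0.3] 164.98
```

>>> play_rows:
  targets:
    - [[0, 0, 0.002], 0, 0.088]
    - [[0, 0, 0.002], 0, 0.088]
    - [[0, 0, 0.002], 0, 0.088]
    - [[0, 0, 0.002], 0, 0.088]

```text
t: 26.03
tool_pos: [0.5164, -0.2938, 0.3697]
tool_rot: [-175.8, -14.7, -59.5]
ft_force: [-0.1, -0.1, -0.9]
opening: 0.0879
```

```bash
python3 q.py
```

```text
26.0333 [-40.59  14.63  67.97  -0.71  82.17 108.37] [ 0.5164 -0.2938  0.3697] [-175.78  -14.67  -59.5 ] v [-0.1  0.1  2.9  0.  -3.3 -0. ] 164.77
```

>>> play_rows:
  targets:
    - [[0, 0, 0.01], 0, 0.088]
    - [[0, 0, 0.01], 0, 0.088]
    - [[0, 0, 0.01], 0, 0.088]
    - [[0, 0, 0.01], 0, 0.088]

```text
t: 26.37
tool_pos: [0.5242, -0.3013, 0.3292]
tool_rot: [-175.7, -14.8, -59.5]
ft_force: [0.7, -0.2, 0.2]
opening: 0.0879
```

```bash
python3 q.py
```

```text
26.3667 [-40.65  16.06  71.96  -0.71  76.59 108.38] [ 0.5242 -0.3013  0.3292] [-175.74  -14.81  -59.51] v [ -0.2   5.5  11.7   0.1 -16.8   0. ] 164.62
```

>>> play_rows:
  targets:
    - [[0, 0, 0], -6, 0.088]
    - [[0, 0, 0], -6, 0.088]
    - [[0, 0, 0], -6, 0.088]
    - [[0, 0, 0], -6, 0.088]
    - [[0, 0, 0], 0, 0.088]

```text
t: 26.78
tool_pos: [0.5238, -0.3013, 0.3198]
tool_rot: [177.5, -14.6, -33.6]
ft_force: [-0.4, -0.5, 0.3]
opening: 0.0881
```

```bash
python3 q.py
```

```text
26.7833 [-40.69  16.49  72.65  -0.71  76.1   83.3 ] [ 0.5238 -0.3013  0.3198] [177.51 -14.57 -33.59] v [-0.   0.6  1.  -0.1 -0.7  6.6] 165.24
```

>>> play_rows:
  targets:
    - [[0, 0, -0.03], 0, 0.088]
    - [[0, 0, -0.03], 0, 0.088]
    - [[0, 0, -0.03], 0, 0.088]
    - [[0, 0, -0.03], 0, 0.088]
    - [[0, 0, 0], 0, 0.088]

```text
t: 27.2
tool_pos: [0.5007, -0.2799, 0.4342]
tool_rot: [177.8, -14.1, -34.6]
ft_force: [0.9, -0.1, -0.3]
opening: 0.088
```

```bash
python3 q.py
```

```text
27.2 [-40.54  13.43  59.98  -0.73  92.38  84.24] [ 0.5007 -0.2799  0.4342] [177.83 -14.06 -34.63] v [-0.   1.6  5.4  0.  -4.   2.3] 165.8
```

>>> play_rows:
  targets:
    - [[0, 0, -0.03], 0, 0.088]
    - [[0, 0, -0.03], 0, 0.088]
    - [[0, 0, -0.03], 0, 0.088]
    - [[0, 0, -0.02], 0, 0.088]
    - [[0, 0, 0], 0, 0.088]
    - [[0, 0, 0], 0, 0.088]

```text
t: 27.7
tool_pos: [0.4816, -0.2618, 0.5391]
tool_rot: [178.1, -13.7, -35.7]
ft_force: [-0.2, -1.2, 0.0]
opening: 0.0882
```

```bash
python3 q.py
```

```text
27.7 [-40.38  15.3   41.51  -0.82 109.35  85.22] [ 0.4816 -0.2618  0.5391] [178.12 -13.73 -35.74] v [ 0.1  0.1 -1.3  0.1  0.2  1.5] 166.16
```

>>> play_rows:
  targets:
    - [[0, 0, 0.012], 0, 0.088]
    - [[0, 0, 0.012], 0, 0.088]
    - [[0, 0, 0.012], 0, 0.088]
    - [[0, 0, 0.012], 0, 0.088]
    - [[0, 0, 0], 0, 0.088]
    - [[0, 0, 0], 0, 0.088]

```text
t: 28.2
tool_pos: [0.4913, -0.2713, 0.4787]
tool_rot: [178.3, -13.0, -36.3]
ft_force: [-0.2, -0.2, 0.5]
opening: 0.0878
```

```bash
python3 q.py
```

```text
28.2 [-40.48  14.11  52.35  -0.77 100.5   85.78] [ 0.4913 -0.2713  0.4787] [178.3  -12.96 -36.29] v [ 0.   0.9  3.7 -0.  -1.7  0.8] 166.95
```

>>> play_rows:
  targets:
    - [[0, 0, -0.041], 0, 0.088]
    - [[0, 0, -0.041], 0, 0.088]
    - [[0, 0, -0.041], 0, 0.088]
    - [[0, 0, 0], 0, 0.088]
    - [[0, 0, 0], 0, 0.088]

```text
t: 28.62
tool_pos: [0.4719, -0.2529, 0.5894]
tool_rot: [178.4, -12.1, -36.5]
ft_force: [1.1, -1.4, -0.8]
opening: 0.0879
```

```bash
python3 q.py
```

```text
28.6167 [-40.31  20.28  25.6   -0.93 121.92  85.81] [ 0.4719 -0.2529  0.5894] [178.41 -12.11 -36.53] v [-0.1  0.  -8.5 -0.1  2.8  0.3] 167.81
```

>>> play_rows:
  targets:
    - [[0, 0, 0.015], 0, 0.088]
    - [[0, 0, 0.015], 0, 0.088]
    - [[0, 0, 0.015], 0, 0.088]
    - [[0, 0, 0.015], 0, 0.088]
    - [[0, 0, 0.015], 0, 0.088]
    - [[0, 0, 0], 0, 0.088]

```text
t: 29.12
tool_pos: [0.4839, -0.2645, 0.5069]
tool_rot: [178.5, -11.8, -36.7]
ft_force: [1.0, 0.5, -1.5]
opening: 0.088
```

```bash
python3 q.py
```

```text
29.1167 [-40.44  15.04  46.64  -0.8  106.4   86.11] [ 0.4839 -0.2645  0.5069] [178.46 -11.85 -36.69] v [-0.1 -0.8 -1.  -0.1  1.4  0.3] 168.08
```

>>> play_rows:
  targets:
    - [[0, 0, -0.041], 0, 0.088]
    - [[0, 0, -0.041], 0, 0.088]
    - [[0, 0, -0.02], 0, 0.088]
    - [[0, 0, 0], 0, 0.088]
    - [[0, 0, 0.01], 0, 0.088]
    - [[0, 0, 0.01], 0, 0.088]
    - [[0, 0, 0.01], 0, 0.088]
    - [[0, 0, 0.01], 0, 0.088]
    - [[0, 0, 0.01], 0, 0.088]
    - [[0, 0, 0], 0, 0.088]
    - [[0, 0, -0.041], 0, 0.088]
    - [[0, 0, -0.02], 0, 0.088]
    - [[0, 0, 0], 0, 0.088]
    - [[0, 0, 0.01], 0, 0.088]
    - [[0, 0, 0.01], 0, 0.088]
    - [[0, 0, 0.01], 0, 0.088]
    - [[0, 0, 0.01], 0, 0.088]
    - [[0, 0, 0.01], 0, 0.088]
    - [[0, 0, 0], 0, 0.088]

```text
t: 30.7
tool_pos: [0.4732, -0.2544, 0.5326]
tool_rot: [178.7, -8.5, -37.0]
ft_force: [0.0, -0.1, -0.1]
opening: 0.088
```

```bash
python3 q.py
```

```text
30.7 [-40.35  17.47  38.84  -0.86 115.18  86.29] [ 0.4732 -0.2544  0.5326] [178.73  -8.45 -36.97] v [-0.1 -0.7 -0.5  0.   0.4  0.1] 171.49
```

>>> play_rows:
  targets:
    - [[0, 0, 0.01], 0, 0.088]
    - [[0, 0, 0.01], 0, 0.088]
    - [[0, 0, 0.01], 0, 0.088]
    - [[0, 0, 0.01], 0, 0.088]
    - [[0, 0, 0], 0, 0.088]
    - [[0, 0, -0.041], 0, 0.088]
    - [[0, 0, -0.02], 0, 0.088]
    - [[0, 0, 0], 0, 0.088]
    - [[0, 0, 0.01], 0, 0.088]
    - [[0, 0, 0.01], 0, 0.088]
    - [[0, 0, 0.01], 0, 0.088]
    - [[0, 0, 0.01], 0, 0.088]
    - [[0, 0, 0.01], 0, 0.088]
    - [[0, 0, 0.01], 0, 0.088]
    - [[0, 0, 0], 0, 0.088]

```text
t: 31.95
tool_pos: [0.4757, -0.257, 0.483]
tool_rot: [178.8, -7.9, -37.0]
ft_force: [0.1, -0.3, -1.0]
opening: 0.0882
```

```bash
python3 q.py
```

```text
31.95 [-40.41  15.02  49.82  -0.79 107.17  86.41] [ 0.4757 -0.257   0.483 ] [178.77  -7.93 -37.02] v [-0.1 -0.7 -1.4  0.1  0.7 -0.1] 172.01
```

>>> play_rows:
  targets:
    - [[0, 0, -0.041], 0, 0.088]
    - [[0, 0, -0.041], 0, 0.088]
    - [[0, 0, 0], 0, 0.088]
    - [[0, 0, 0.01], 0, 0.088]
    - [[0, 0, 0.01], 0, 0.088]
    - [[0, 0, 0.01], 0, 0.088]
    - [[0, 0, 0.01], 0, 0.088]
    - [[0, 0, 0], 0, 0.088]
    - [[0, 0, -0.041], 0, 0.088]
    - [[0, 0, 0], 0, 0.088]
    - [[0, 0, 0.01], 0, 0.088]
    - [[0, 0, 0.01], 0, 0.088]
    - [[0, 0, 0.01], 0, 0.088]
    - [[0, 0, 0], 0, 0.088]

```text
t: 33.12
tool_pos: [0.4688, -0.2503, 0.5328]
tool_rot: [178.8, -7.6, -37.1]
ft_force: [-0.6, 0.3, 0.7]
opening: 0.088
```

```bash
python3 q.py
```

```text
33.1167 [-40.33  17.25  39.    -0.84 116.11  86.38] [ 0.4688 -0.2503  0.5328] [178.81  -7.58 -37.05] v [-0.   0.1 -4.3 -0.1  2.3 -0.1] 172.36
```

>>> play_rows:
  targets:
    - [[0, 0, -0.041], 0, 0.088]
    - [[0, 0, -0.012], 0, 0.088]
    - [[0, 0, 0], 0, 0.088]
    - [[0, 0, 0], 0, 0.088]

```text
t: 33.45
tool_pos: [0.4635, -0.245, 0.5755]
tool_rot: [178.9, -6.5, -37.1]
ft_force: [0.2, -0.2, 0.4]
opening: 0.0878
```

```bash
python3 q.py
```

```text
33.45 [-40.26  21.9   24.9   -0.96 126.61  86.26] [ 0.4635 -0.245   0.5755] [178.87  -6.54 -37.07] v [-0.1  1.  -2.1  0.1  1.  -0. ] 173.41
```

>>> play_rows:
  targets:
    - [[0, 0, 0.008], 0, 0.088]
    - [[0, 0, 0.008], 0, 0.088]
    - [[0, 0, 0.008], 0, 0.088]
    - [[0, 0, 0.008], 0, 0.088]
    - [[0, 0, 0], 0, 0.088]

```text
t: 33.87
tool_pos: [0.4664, -0.248, 0.5425]
tool_rot: [178.9, -6.8, -37.1]
ft_force: [1.1, 1.4, -0.2]
opening: 0.0884
```

```bash
python3 q.py
```

```text
33.8667 [-40.31  18.3   35.87  -0.87 118.98  86.36] [ 0.4664 -0.248   0.5425] [178.85  -6.8  -37.06] v [-0.  -0.5 -1.6  0.1  1.  -0.1] 173.15
```

>>> play_rows:
  targets:
    - [[0, 0, 0], 6.2, 0.088]
    - [[0, 0, 0], 6.2, 0.088]
    - [[0, 0, 0], 6.2, 0.088]
    - [[0, 0, 0], 6.2, 0.088]
    - [[0, 0, 0.012], 0, 0.088]
    - [[0, 0, 0.016], 0, 0.088]
    - [[0, 0, 0.016], 0, 0.088]
    - [[0, 0, 0.016], 0, 0.088]
    - [[0, 0, 0.018], 0, 0.088]
    - [[0, 0, 0.018], 0, 0.088]
    - [[0, 0, 0.018], 0, 0.088]
    - [[0, 0, 0.018], 0, 0.088]
    - [[0, 0, 0.018], 0, 0.088]
    - [[0, 0, 0.018], 0, 0.088]
    - [[0, 0, 0.018], 0, 0.088]
    - [[0, 0, 0.018], 0, 0.088]
    - [[0, 0, 0.018], 0, 0.088]
    - [[0, 0, 0.018], 0, 0.088]
    - [[0, 0, 0.018], 0, 0.088]
    - [[0, 0, 0.015], 0, 0.088]

```text
t: 35.53
tool_pos: [0.492, -0.2745, 0.2704]
tool_rot: [-177.5, -7.8, -63.4]
ft_force: [-0.1, -0.6, 0.8]
opening: 0.0882
```

```bash
python3 q.py
```

```text
35.5333 [-40.71  15.96  79.56  -0.72  76.34 112.63] [ 0.492  -0.2745  0.2704] [-177.52   -7.78  -63.39] v [ -0.1   7.3  16.5  -0.  -24.6   0.1] 171.87
```

>>> play_rows:
  targets:
    - [[0.0025, -0.003, 0.018], 0, 0.088]
    - [[0.0025, -0.003, 0.018], 0, 0.088]
    - [[0.0025, -0.003, 0.018], 0, 0.088]
    - [[0.0025, -0.003, 0.018], 0, 0.088]
    - [[0.0025, -0.003, 0.018], 0, 0.088]
    - [[0.0025, -0.003, 0.018], 0, 0.088]
    - [[0.0025, -0.003, 0.018], 0, 0.088]
    - [[0.0025, -0.003, 0.018], 0, 0.088]
    - [[0.0025, -0.003, 0.018], 0, 0.088]
    - [[0.0025, -0.003, 0.018], 0, 0.088]
    - [[0.0025, -0.003, 0.018], 0, 0.088]
    - [[0.0, 0.0, 0.01], 0, 0.088]
    - [[0.0, 0.0, 0.0], 0, 0.088]

```text
t: 36.62
tool_pos: [0.559, -0.3081, 0.062]
tool_rot: [-177.4, -8.0, -63.4]
ft_force: [-1.5, 1.2, 0.2]
opening: 0.0883
```

```bash
python3 q.py; python3 - <<'E'
from m import *
meas("wrist",(.566,-.30),.011,.022,save="pics/wc3.png")
s=sense()
from scipy.spatial.transform import Rotation as R
M=R.from_euler('xyz',s['tool_rot'],degrees=True).as_matrix()
p=s['tool_pos']; tip=p-0.0305*M[:,2]
print("real tip",tip.round(4),"lean",M[:,2].round(3))
g=np.array([.5682,-.3034,.004])
print("shift tool (mm)",(M.T@(g-tip)*1000).round(1), "jaw dir",M[:,1].round(3), np.degrees(np.arctan2(M[1,1],M[0,1])))
E
```

```text
36.6167 [-38.94  35.53  82.45  -1.19  53.62 114.95] [ 0.559  -0.3081  0.062 ] [-177.4    -8.05  -63.43] v [ 0.2 -0.3 -1.1  0.1  1.   0.1] 171.61
wrist 8537 [ 568.2 -303.2] [55.9 99.2] 27.5 0.0159
real tip [ 0.5561 -0.3051  0.0932] lean [ 0.104 -0.106 -0.989]
shift tool (mm) [-8.7 -7.5 89.3] jaw dir [-0.891 -0.453 -0.045] -153.06245848994854
```

>>> play_rows:
  targets:
    - [[-0.004, -0.0035, 0.018], 0, 0.088]
    - [[-0.004, -0.0035, 0.018], 0, 0.088]
    - [[0, 0, 0.018], 0, 0.088]
    - [[0, 0, 0.015], 0, 0.088]
    - [[0, 0, 0.008], 0, 0.088]
    - [[0, 0, 0.003], 0, 0.088]
    - [[0, 0, 0], 0, 0.088]

```text
t: 37.25
tool_pos: [0.5743, -0.3096, -0.0093]
tool_rot: [-177.0, -8.9, -63.5]
ft_force: [0.0, 0.1, 0.2]
opening: 0.0878
```

```bash
cat > tip.py <<'E'
from h import *
from scipy.spatial.transform import Rotation as R
import sys
s=sense()
M=R.from_euler('xyz',s['tool_rot'],degrees=True).as_matrix()
p=s['tool_pos']; tip=p-0.0305*M[:,2]
print(s['t'],"rot",s['tool_rot'].round(2),"tip",tip.round(4),"z",M[:,2].round(3),"jaw",M[:,1].round(3),'F',s['ft_force'].round(1),'sum',s['joint_pos'][[1,2,4]].sum().round(2))
if len(sys.argv)>3:
    g=np.array([float(v) for v in sys.argv[1:4]]); print("shift",(M.T@(g-tip)*1000).round(1))
E
python3 tip.py .5682 -.3034 .004
```

```text
37.25 rot [-177.01   -8.89  -63.49] tip [ 0.5708 -0.3061  0.0208] z [ 0.116 -0.115 -0.987] jaw [-0.89  -0.453 -0.052] F [0.  0.1 0.2] sum 170.69
shift [-6.1  1.9 16. ]
```

>>> play_rows:
  targets:
    - [[-0.003, 0.001, 0.005], 0, 0.088]
    - [[-0.003, 0.001, 0.006], 0, 0.088]
    - [[0, 0, 0.004], 0, 0.088]
    - [[0, 0, 0], 0, 0.088]

```text
t: 37.58
tool_pos: [0.5724, -0.3076, -0.0229]
tool_rot: [-176.9, -9.2, -63.5]
ft_force: [-0.0, -0.7, 0.2]
opening: 0.0881
```

```bash
python3 tip.py .5682 -.3034 .004
```

```text
37.5833 rot [-176.89   -9.16  -63.51] tip [ 0.5688 -0.304   0.0072] z [ 0.119 -0.118 -0.986] jaw [-0.89  -0.453 -0.054] F [-0.  -0.7  0.2] sum 170.41
shift [-1.3  0.4  3. ]
```

>>> play_rows:
  newtons: 20
  targets:
    - [[0, 0, 0.001], 0, 0.03]
    - [[0, 0, 0], 0, 0.03]
    - [[0, 0, 0], 0, 0.03]
    - [[0, 0, 0], 0, 0.03]
    - [[0, 0, 0], 0, 0.03]
    - [[0, 0, 0], 0, 0.03]

```text
t: 38.08
tool_pos: [0.5729, -0.308, -0.0232]
tool_rot: [-176.9, -9.2, -63.5]
ft_force: [-0.5, -0.1, -0.6]
opening: 0.0548
```

```bash
python3 tip.py .5682 -.3034 .0
```

```text
38.0833 rot [-176.86   -9.21  -63.51] tip [ 0.5692 -0.3044  0.0068] z [ 0.12  -0.119 -0.986] jaw [-0.89  -0.453 -0.054] F [-0.5 -0.1 -0.6] sum 170.35
shift [-2.4  0.8  6.5]
```

>>> play_rows:
  targets:
    - [[0, 0, -0.01], 0, 0.03]
    - [[0, 0, -0.03], 0, 0.03]
    - [[0, 0, -0.04], 0, 0.03]
    - [[0, 0, -0.04], 0, 0.03]
    - [[0, 0, 0], 0, 0.03]

```text
t: 38.5
tool_pos: [0.5564, -0.2921, 0.0994]
tool_rot: [-177.0, -8.9, -63.5]
ft_force: [0.4, -0.1, 0.4]
opening: 0.0548
```

```bash
python3 tip.py .570 -.010 .12
```

```text
38.5 rot [-177.     -8.89  -63.51] tip [ 0.5529 -0.2886  0.1294] z [ 0.116 -0.115 -0.987] jaw [-0.89  -0.453 -0.052] F [ 0.4 -0.1  0.4] sum 170.69
shift [-240.3 -140.9  -20.7]
```

>>> play_rows:
  targets:
    - [[-0.018, -0.0105, -0.0015], 0, 0.03]
    - [[-0.028, -0.0164, -0.0025], 0, 0.03]
    - [[-0.028, -0.0164, -0.0025], 0, 0.03]
    - [[-0.028, -0.0164, -0.0025], 0, 0.03]
    - [[-0.028, -0.0164, -0.0025], 0, 0.03]
    - [[-0.028, -0.0164, -0.0025], 0, 0.03]
    - [[-0.028, -0.0164, -0.0025], 0, 0.03]
    - [[-0.028, -0.0164, -0.0025], 0, 0.03]
    - [[-0.015, -0.009, -0.0025], 0, 0.03]
    - [[0, 0, 0], 0, 0.03]

```text
t: 39.33
tool_pos: [0.5726, -0.0165, 0.098]
tool_rot: [-176.7, -9.4, -63.8]
ft_force: [-0.1, -0.3, -2.1]
opening: 0.0547
```

```bash
python3 tip.py .570 -.010 .11
```

```text
39.3333 rot [-176.66   -9.41  -63.82] tip [ 0.5688 -0.0128  0.128 ] z [ 0.124 -0.121 -0.985] jaw [-0.892 -0.449 -0.058] F [-0.1 -0.3 -2.1] sum 171.84
shift [-4.9 -1.3 17.6]
```

>>> play_rows:
  targets:
    - [[0, 0, 0], -4, 0.03]
    - [[0, 0, 0], -7, 0.03]
    - [[0, 0, 0], -7, 0.03]
    - [[0, 0, 0], -7, 0.03]
    - [[0, 0, 0], -7, 0.03]
    - [[0, 0, 0], -7, 0.03]
    - [[0, 0, 0], -7, 0.03]
    - [[0, 0, 0], -7, 0.03]
    - [[0, 0, 0], -7, 0.03]
    - [[0, 0, 0], -6, 0.03]
    - [[0, 0, 0], -2, 0.03]
    - [[0, 0, 0], 0, 0.03]

```text
t: 40.33
tool_pos: [0.5713, -0.0249, 0.1001]
tool_rot: [172.1, -6.3, 7.1]
ft_force: [0.2, -0.2, -1.4]
opening: 0.0546
```

```bash
python3 tip.py .570 -.010 .05
python3 - <<'E'
from h import *
d=snapshot("wrist"); cv2.imwrite("pics/w8.png",d["color"]); P=cloud(d)
x,y,z=[P[...,i] for i in range(3)]
s=sense();p=s["tool_pos"]
m=(abs(x-p[0])<.09)&(abs(y-p[1])<.05)&(z>p[2]+.02)&(z<p[2]+.08)&(d["color"].min(-1)>70)
k,l,st,_=cv2.connectedComponentsWithStats(m.astype(np.uint8))
i=1+st[1:,4].argmax();q=P[l==i];c=q.mean(0);n=np.linalg.svd(q-c,full_matrices=False)[2][2];n*=np.sign(n[2])
r=cv2.minAreaRect((q[:,:2]*1000).astype(np.float32));print(len(q),c.round(4),"normal",n.round(3),r)
d=snapshot("side"); cv2.imwrite("pics/sd8.png",cv2.resize(d["color"][170:290,240:370],None,fx=5,fy=5,interpolation=cv2.INTER_CUBIC))
E
```

```text
40.3333 rot [172.1   -6.29   7.09] tip [ 0.5675 -0.0211  0.1302] z [ 0.125 -0.123 -0.985] jaw [ 0.107 -0.985  0.137] F [ 0.2 -0.2 -1.4] sum 171.72
shift [ -4.9 -21.6  77.9]
10221 [ 0.5855 -0.0178  0.1381] normal [0.034 0.192 0.981] ((579.586181640625, -18.475866317749023), (74.16883850097656, 55.0097541809082), 6.292280673980713)
```

View pics/w8.png

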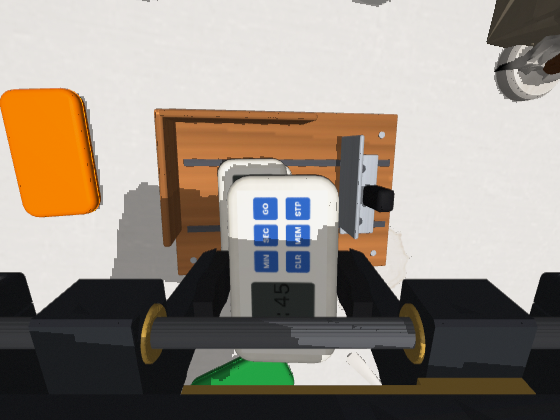

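View pics/sd8.png

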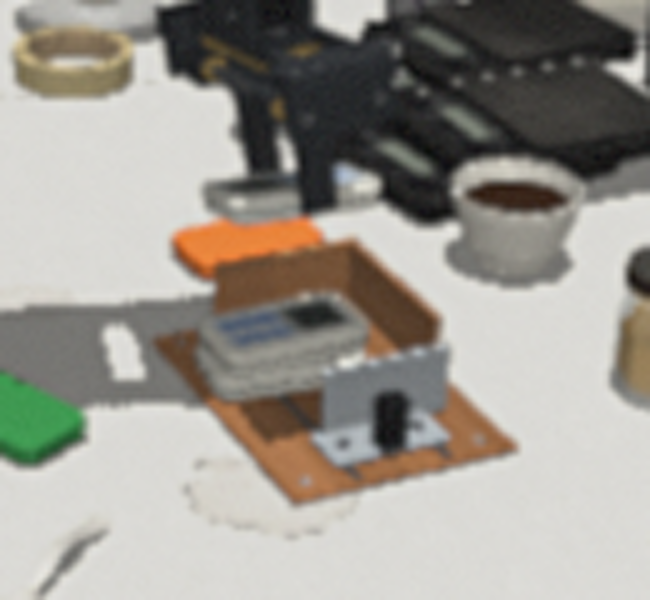

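>>> play_rows:
  targets:
    - [[-0.001, -0.005, 0.012], 0, 0.03]
    - [[-0.001, -0.006, 0.016], 0, 0.03]
    - [[-0.001, -0.006, 0.016], 0, 0.03]
    - [[-0.0005, -0.005, 0.014], 0, 0.03]
    - [[0, -0.0015, 0.01], 0, 0.03]
    - [[0, 0, 0.003], 0, 0.03]
    - [[0, 0, 0], 0, 0.03]

```text
t: 41.02
tool_pos: [0.5756, -0.0129, 0.0253]
tool_rot: [172.1, -6.6, 6.2]
ft_force: [0.6, -0.1, -0.6]
opening: 0.055
```

```bash
python3 tip.py .5715 -.008 .051
```

```text
41.0167 rot [172.1   -6.6    6.24] tip [ 0.5717 -0.0091  0.0553] z [ 0.128 -0.124 -0.984] jaw [ 0.092 -0.986  0.137] F [ 0.6 -0.1 -0.6] sum 171.75
shift [-0.5 -1.7  4.1]
```

>>> play_rows:
  newtons: 5
  targets:
    - [[-0.0005, -0.0015, 0.003], 0, 0.03]
    - [[-0.0003, -0.0005, 0.002], 0, 0.03]
    - [[-0.0003, -0.0003, 0.002], 0, 0.03]
    - [[0, 0, 0], 0, 0.03]

```text
t: 41.35
tool_pos: [0.5766, -0.0125, 0.0198]
tool_rot: [172.0, -6.8, 6.2]
ft_force: [0.2, -1.3, -0.8]
opening: 0.0556
```

```bash
python3 tip.py .5715 -.008 .046
```

```text
41.35 rot [172.03  -6.82   6.15] tip [ 0.5725 -0.0087  0.0498] z [ 0.132 -0.125 -0.983] jaw [ 0.09  -0.986  0.138] F [ 0.2 -1.3 -0.8] sum 171.54
shift [-1.4 -1.3  3.5]
```

>>> play_rows:
  newtons: 4
  targets:
    - [[-0.0008, -0.001, 0.002], 0, 0.03]
    - [[-0.0003, -0.0005, 0.002], 0, 0.03]
    - [[-0.0003, -0.0003, 0.002], 0, 0.03]
    - [[0, 0, 0], 0, 0.03]

```text
t: 41.68
tool_pos: [0.5772, -0.012, 0.0151]
tool_rot: [171.9, -7.1, 6.2]
ft_force: [-0.3, -0.8, -0.7]
opening: 0.0553
```

```bash
python3 tip.py .5715 -.008 .043;python3 - <<'E'
from h import *
d=snapshot("wrist"); cv2.imwrite("pics/w9.png",d["color"]); P=cloud(d)
x,y,z=[P[...,i] for i in range(3)]
m=(abs(x-.57)<.09)&(abs(y+.01)<.06)&(z>.046)&(z<.075)&(d["color"].min(-1)>70)
k,l,st,_=cv2.connectedComponentsWithStats(m.astype(np.uint8))
i=1+st[1:,4].argmax();q=P[l==i];c=q.mean(0);n=np.linalg.svd(q-c,full_matrices=False)[2][2];n*=np.sign(n[2])
r=cv2.minAreaRect((q[:,:2]*1000).astype(np.float32));print(len(q),c.round(4),"normal",n.round(3),r)
E
```

```text
41.6833 rot [171.94  -7.07   6.16] tip [ 0.5731 -0.0082  0.045 ] z [ 0.136 -0.126 -0.983] jaw [ 0.089 -0.986  0.139] F [-0.3 -0.8 -0.7] sum 171.3
shift [-1.8 -0.6  1.8]
10473 [ 0.5915 -0.004   0.0564] normal [-0.001  0.097  0.995] ((585.4453125, -5.336643218994141), (73.0622329711914, 56.11149215698242), 5.399134159088135)
```

>>> play_rows:
  newtons: 3
  targets:
    - [[-0.001, 0.0005, 0.002], 0, 0.03]
    - [[-0.0005, 0, 0.002], 0, 0.03]
    - [[0, 0, 0], 0, 0.03]

```text
t: 41.98
tool_pos: [0.5769, -0.0132, 0.0111]
tool_rot: [171.9, -7.2, 6.2]
ft_force: [-0.4, -0.2, 0.1]
opening: 0.0549
```

```bash
python3 tip.py .5715 -.008 .043;python3 - <<'E'
from h import *
d=snapshot("wrist"); cv2.imwrite("pics/w9.png",d["color"]); P=cloud(d)
x,y,z=[P[...,i] for i in range(3)]
m=(abs(x-.57)<.09)&(abs(y+.01)<.06)&(z>.046)&(z<.075)&(d["color"].min(-1)>70)
k,l,st,_=cv2.connectedComponentsWithStats(m.astype(np.uint8))
i=1+st[1:,4].argmax();q=P[l==i];c=q.mean(0);n=np.linalg.svd(q-c,full_matrices=False)[2][2];n*=np.sign(n[2])
r=cv2.minAreaRect((q[:,:2]*1000).astype(np.float32));print(len(q),c.round(4),"normal",n.round(3),r)
E
```

```text
41.9833 rot [171.93  -7.16   6.17] tip [ 0.5727 -0.0094  0.0411] z [ 0.138 -0.126 -0.982] jaw [ 0.089 -0.986  0.139] F [-0.4 -0.2  0.1] sum 171.2
shift [-0.7 -1.2 -2.2]
10630 [ 0.5917 -0.0045  0.0548] normal [0.003 0.014 1.   ] ((585.5623779296875, -6.109800338745117), (72.41757202148438, 55.69282531738281), 5.319366455078125)
```

>>> play_rows:
  newtons: 10
  targets:
    - [[0, 0, 0], 0, 0.06]
    - [[0, 0, 0], 0, 0.065]
    - [[0, 0, 0], 0, 0.085]
    - [[0, 0, 0], 0, 0.085]
    - [[0, 0, 0], 0, 0.085]
    - [[0, 0, -0.008], 0, 0.085]
    - [[0, 0, -0.02], 0, 0.085]
    - [[0, 0, -0.035], 0, 0.085]
    - [[0, 0, -0.035], 0, 0.085]
    - [[0, 0, 0], 0, 0.085]

```text
t: 42.87
tool_pos: [0.5609, 0.0, 0.1106]
tool_rot: [172.1, -6.8, 6.1]
ft_force: [0.4, -0.2, 1.8]
opening: 0.085
```

```bash
python3 tip.py .5715 -.008 .043;python3 - <<'E'
from h import *
d=snapshot("wrist"); cv2.imwrite("pics/w10.png",d["color"]); P=cloud(d)
x,y,z=[P[...,i] for i in range(3)]
a=np.radians(6);R=np.array([[np.cos(a),np.sin(a)],[-np.sin(a),np.cos(a)]])
for lo,hi in [(.050,.060)]:
    m=(abs(x-.57)<.09)&(abs(y+.01)<.045)&(z>lo)&(z<hi)
    k,l,st,_=cv2.connectedComponentsWithStats(m.astype(np.uint8))
    i=1+st[1:,4].argmax();q=P[l==i];c=q.mean(0);n=np.linalg.svd(q-c,full_matrices=False)[2][2];n*=np.sign(n[2])
    r=cv2.minAreaRect((q[:,:2]*1000).astype(np.float32));print(len(q),c.round(4),"normal",n.round(3),r, "tray",R@(np.array(r[0])-[586,-18]))
q=(P[...,:2]*1000-[586,-18])@R.T
g=(d["color"].max(-1)<60)&(z>.036)&(z<.048)&(q[...,1]<-60)&(q[...,1]>-140)&(abs(q[...,0])<30)
print("grip",g.sum(),np.percentile(q[g],[2,50,98],axis=0).round(1))
E
```

```text
42.8667 rot [172.06  -6.78   6.13] tip [0.5569 0.0039 0.1406] z [ 0.131 -0.125 -0.983] jaw [ 0.09  -0.986  0.137] F [ 0.4 -0.2  1.8] sum 171.61
shift [ 1.6 -0.4 99.4]
8005 [ 0.5744 -0.0064  0.0547] normal [0.    0.004 1.   ] ((571.889404296875, -7.4136199951171875), (99.79358673095703, 55.81778335571289), 5.156731605529785) tray [-12.92671835  12.00334559]
grip 379 [[-1.000e+01 -1.066e+02]
 [-1.000e-01 -9.800e+01]
 [ 8.700e+00 -9.270e+01]]
```

View pics/w10.png

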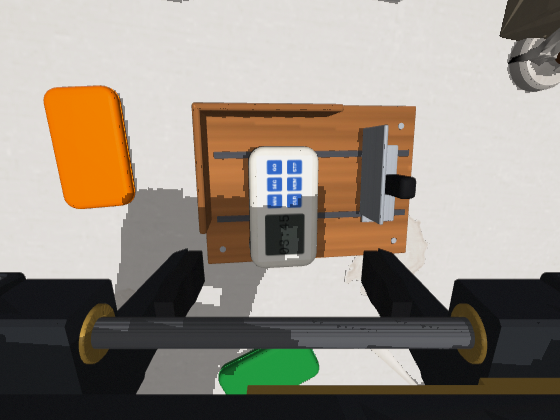

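>>> play_rows:
  targets:
    - [[0.003, 0.016, 0.0025], 0, 0]
    - [[0.0043, 0.027, 0.004], 0, 0]
    - [[0.0043, 0.027, 0.004], 0, 0]
    - [[0.0043, 0.027, 0.004], 0, 0]
    - [[0.0043, 0.027, 0.004], 0, 0]
    - [[0.0035, 0.02, 0.003], 0, 0]
    - [[0, 0, 0], 0, 0]

```text
t: 43.5
tool_pos: [0.5986, -0.1467, 0.1057]
tool_rot: [172.2, -6.4, 6.3]
ft_force: [0.4, 0.2, 0.3]
opening: 0.0403
```

```bash
python3 tip.py .5995 -.150 .024
```

```text
43.5 rot [172.24  -6.35   6.31] tip [ 0.5948 -0.1429  0.1357] z [ 0.124 -0.122 -0.985] jaw [ 0.094 -0.986  0.134] F [0.4 0.2 0.3] sum 170.76
shift [ -8.5  -7.6 111.4]
```

>>> play_rows:
  targets:
    - [[-0.0015, -0.001, 0.016], 0, 0]
    - [[-0.0015, -0.001, 0.016], 0, 0]
    - [[-0.0015, -0.001, 0.016], 0, 0]
    - [[-0.0015, -0.001, 0.016], 0, 0]
    - [[-0.0015, -0.001, 0.016], 0, 0]
    - [[-0.001, -0.001, 0.016], 0, 0]
    - [[0, -0.001, 0.012], 0, 0]
    - [[0, 0, 0], 0, 0]

```text
t: 44.17
tool_pos: [0.5994, -0.1499, -0.0121]
tool_rot: [172.5, -6.0, 6.2]
ft_force: [0.3, -0.6, -0.5]
opening: 0.0008
```

```bash
python3 tip.py .5995 -.150 .024; python3 - <<'E'
from h import *
d=snapshot("side"); cv2.imwrite("pics/sd11.png",cv2.resize(d["color"][170:290,250:380],None,fx=5,fy=5,interpolation=cv2.INTER_CUBIC))
E
```

```text
44.1667 rot [172.52  -5.98   6.23] tip [ 0.5958 -0.1463  0.018 ] z [ 0.117 -0.118 -0.986] jaw [ 0.094 -0.987  0.13 ] F [ 0.3 -0.6 -0.5] sum 171.24
shift [ 3.9  4.7 -5.1]
```

View pics/sd11.png

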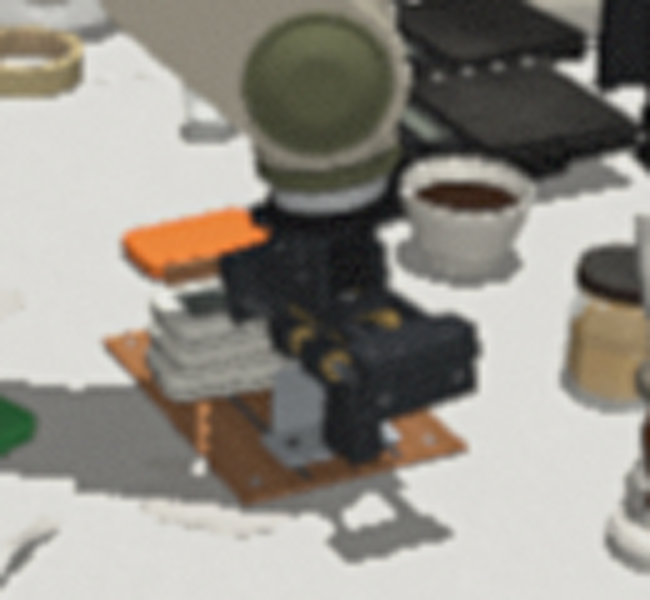

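>>> play_rows:
  targets:
    - [[0, 0, -0.006], 0, 0]
    - [[0, -0.008, -0.001], 0, 0]
    - [[0, -0.012, -0.0015], 0, 0]
    - [[0, -0.012, -0.0015], 0, 0]
    - [[0, -0.012, -0.0015], 0, 0]
    - [[0, -0.012, -0.0015], 0, 0]
    - [[0, 0, 0], 0, 0]

```text
t: 44.8
tool_pos: [0.5939, -0.0878, 0.0]
tool_rot: [172.2, -6.4, 6.3]
ft_force: [0.5, -0.7, -0.3]
opening: 0.0004
```

```bash
cat > tray.py <<'E'
exec(open('tip.py').read())
a=np.radians(6);Rt=np.array([[np.cos(a),np.sin(a)],[-np.sin(a),np.cos(a)]])
print("tip tray",(Rt@(tip[:2]*1000-[586,-18])).round(1))
T=np.array([[np.cos(a),-np.sin(a),0],[np.sin(a),np.cos(a),0],[0,0,1]])
print("tool shift per tray unit x,y,z:",(M.T@T).T.round(3).tolist())
E
python3 tray.py
```

```text
44.8 rot [172.23  -6.4    6.3 ] tip [ 0.5901 -0.084   0.03  ] z [ 0.125 -0.122 -0.985] jaw [ 0.094 -0.986  0.134] F [ 0.5 -0.7 -0.3] sum 171.22
tip tray [ -2.9 -66.1]
tool shift per tray unit x,y,z: [[0.994, -0.01, 0.111], [0.005, -0.991, -0.135], [0.111, 0.134, -0.985]]
```

```bash
python3 - <<'E'
from h import *
d=snapshot("side"); cv2.imwrite("pics/sd12.png",cv2.resize(d["color"][170:290,250:380],None,fx=5,fy=5,interpolation=cv2.INTER_CUBIC))
E
```

```text
(no output)
```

View pics/sd12.png

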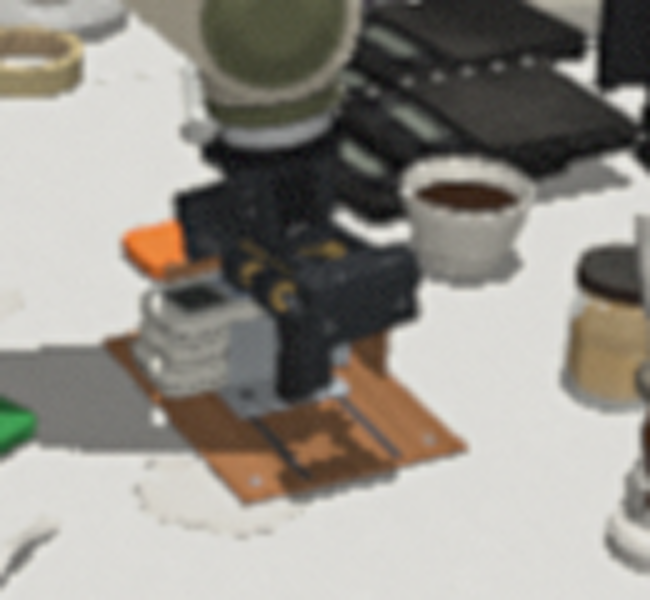

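>>> play_rows:
  targets:
    - [[0, -0.005, -0.0004], 0, 0]
    - [[0, -0.005, -0.0004], 0, 0]
    - [[0, -0.005, -0.0005], 0, 0]
    - [[0, -0.004, -0.0005], 0, 0]
    - [[0, 0, 0], 0, 0]

```text
t: 45.27
tool_pos: [0.5924, -0.0688, 0.0003]
tool_rot: [172.1, -6.5, 6.3]
ft_force: [0.3, -1.3, 0.5]
opening: 0.0002
```

```bash
python3 tray.py
```

```text
45.2667 rot [172.13  -6.51   6.29] tip [ 0.5885 -0.065   0.0303] z [ 0.127 -0.124 -0.984] jaw [ 0.093 -0.986  0.136] F [ 0.3 -1.3  0.5] sum 171.27
tip tray [ -2.4 -47. ]
tool shift per tray unit x,y,z: [[0.994, -0.011, 0.113], [0.005, -0.991, -0.136], [0.113, 0.136, -0.984]]
```

>>> play_rows:
  targets:
    - [[0, -0.003, -0.0003], 0, 0]
    - [[0, -0.003, -0.0003], 0, 0]
    - [[0, 0, 0], 0, 0]

```text
t: 45.52
tool_pos: [0.5918, -0.0626, 0.0002]
tool_rot: [172.1, -6.5, 6.3]
ft_force: [-1.2, -1.6, -0.0]
opening: 0.0003
```

>>> play_rows:
  targets:
    - [[0, -0.002, -0.0003], 0, 0]
    - [[0, -0.001, 0], 0, 0]

```text
t: 45.68
tool_pos: [0.5915, -0.0599, 0.0002]
tool_rot: [172.1, -6.5, 6.3]
ft_force: [-2.0, -4.3, 1.9]
opening: 0.0005
```

```bash
python3 tray.py
```

```text
45.6833 rot [172.08  -6.52   6.26] tip [ 0.5877 -0.0561  0.0302] z [ 0.127 -0.125 -0.984] jaw [ 0.092 -0.986  0.137] F [-2.  -4.3  1.9] sum 171.34
tip tray [ -2.3 -38.1]
tool shift per tray unit x,y,z: [[0.994, -0.011, 0.113], [0.004, -0.991, -0.137], [0.114, 0.137, -0.984]]
```

>>> play_rows:
  targets:
    - [[0, -0.002, -0.0003], 0, 0]
    - [[0, -0.002, -0.0003], 0, 0]

```text
t: 45.85
tool_pos: [0.5913, -0.0574, 0.0004]
tool_rot: [171.9, -6.5, 6.3]
ft_force: [0.3, -20.3, -3.1]
opening: 0.0004
```

```bash
python3 tray.py
```

```text
45.85 rot [171.93  -6.53   6.27] tip [ 0.5874 -0.0536  0.0304] z [ 0.127 -0.127 -0.984] jaw [ 0.092 -0.986  0.139] F [  0.3 -20.3  -3.1] sum 171.33
tip tray [ -2.3 -35.5]
tool shift per tray unit x,y,z: [[0.994, -0.011, 0.113], [0.005, -0.99, -0.14], [0.114, 0.139, -0.984]]
```

>>> play_rows:
  targets:
    - [[0, 0.008, 0.001], 0, 0]
    - [[0.0025, 0.003, -0.02], 0, 0]
    - [[0.0025, 0.003, -0.025], 0, 0]
    - [[0.002, 0.003, -0.022], 0, 0]
    - [[-0.0204, -0.0176, -0.0045], 0, 0]
    - [[-0.0204, -0.0176, -0.0045], 0, 0]
    - [[-0.0204, -0.0176, -0.0045], 0, 0]
    - [[-0.0204, -0.0176, -0.0045], 0, 0]
    - [[-0.0204, -0.0176, -0.0045], 0, 0]
    - [[0, 0, 0], 0, 0]

```text
t: 46.68
tool_pos: [0.4744, 0.0182, 0.0685]
tool_rot: [172.4, -6.5, 6.0]
ft_force: [-0.5, -0.8, -1.4]
opening: 0.0002
```

```bash
python3 - <<'E'
exec(open('tray.py').read())
w=np.array([586,-18])+Rt.T@np.array([-106,47])
g=np.r_[w/1000,.010];print("shift",(M.T@(g-tip)*1000).round(1))
d=snapshot("scene"); cv2.imwrite("pics/s13.png",cv2.resize(d["color"][180:290,230:380],None,fx=5,fy=5,interpolation=cv2.INTER_CUBIC))
d=snapshot("wrist"); cv2.imwrite("pics/w13.png",d["color"])
P=cloud(d);q=(P[...,:2]*1000-[586,-18])@Rt.T;z=P[...,2]
for nm,lo,hi in [("c",.0525,.058),("any",.010,.052)]:
    m=(z>lo)&(z<hi)&(q[...,0]>-85)&(q[...,0]<55)&(q[...,1]>16)&(q[...,1]<73)&(d["color"].min(-1)>40)&(cv2.cvtColor(d["color"],cv2.COLOR_BGR2HSV)[...,1]<80)
    if m.sum()>20: print(nm,m.sum(),np.percentile(q[m],[1,99],axis=0).round(1))
E
```

```text
46.6833 rot [172.37  -6.51   5.98] tip [0.4706 0.0218 0.0985] z [ 0.126 -0.12  -0.985] jaw [ 0.088 -0.987  0.132] F [-0.5 -0.8 -1.4] sum 172.09
tip tray [-110.6   51.7]
tool shift per tray unit x,y,z: [[0.994, -0.015, 0.112], [-0.0, -0.991, -0.133], [0.113, 0.132, -0.985]]
shift [-5.5 -7.1 88.3]
c 11642 [[-64.3  20.4]
 [ 31.4  72.5]]
any 863 [[-69.7  16.1]
 [ 50.9  69.8]]
```

View pics/s13.png

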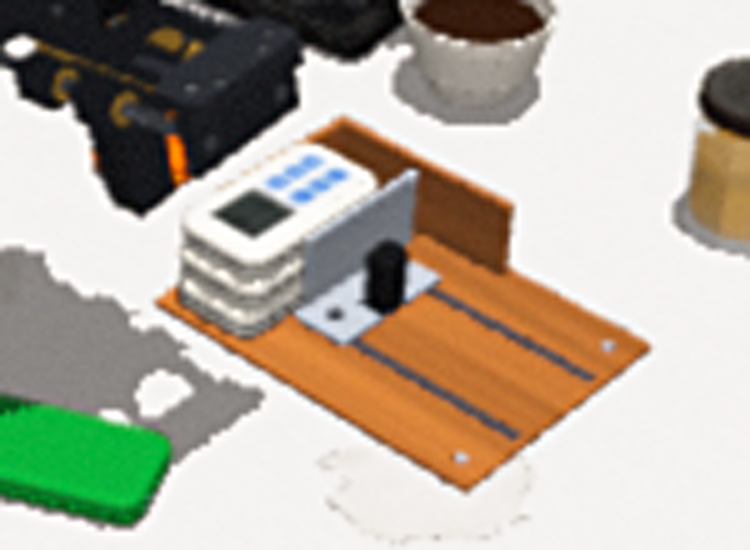

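View pics/w13.png

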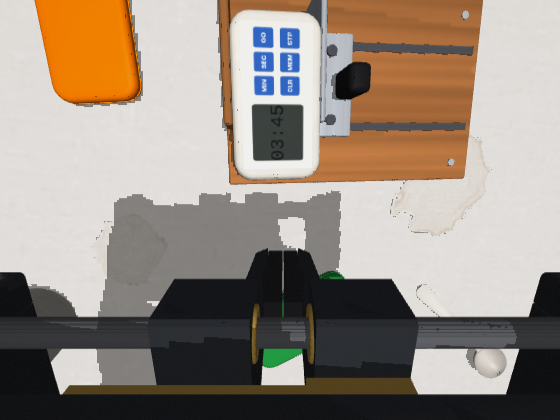

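>>> play_rows:
  targets:
    - [[-0.001, -0.0015, 0.016], 0, 0]
    - [[-0.001, -0.0015, 0.018], 0, 0]
    - [[-0.001, -0.0015, 0.018], 0, 0]
    - [[-0.001, -0.0015, 0.018], 0, 0]
    - [[-0.001, -0.001, 0.012], 0, 0]
    - [[0, 0, 0.003], 0, 0]
    - [[0, 0, 0], 0, 0]

```text
t: 47.37
tool_pos: [0.493, 0.0079, -0.0183]
tool_rot: [172.2, -7.3, 5.7]
ft_force: [0.3, 0.6, 0.4]
opening: 0.0005
```

```bash
python3 tray.py
```

```text
47.3667 rot [172.25  -7.26   5.68] tip [0.4888 0.0117 0.0117] z [ 0.138 -0.122 -0.983] jaw [ 0.081 -0.988  0.134] F [0.3 0.6 0.4] sum 171.41
tip tray [-93.5  39.7]
tool shift per tray unit x,y,z: [[0.992, -0.023, 0.125], [-0.006, -0.991, -0.136], [0.126, 0.134, -0.983]]
```

>>> play_rows:
  targets:
    - [[0.005, -0.0025, 0.0004], 0, 0]
    - [[0.006, -0.0025, 0.0004], 0, 0]
    - [[0.006, -0.0025, 0.0005], 0, 0]
    - [[0.006, -0.0001, 0.0008], 0, 0]
    - [[0.006, -0.0001, 0.0008], 0, 0]
    - [[0.006, -0.0001, 0.0008], 0, 0]
    - [[0, 0, 0], 0, 0]

```text
t: 47.95
tool_pos: [0.5326, 0.0189, -0.0163]
tool_rot: [172.2, -7.3, 5.6]
ft_force: [-0.1, -0.9, 0.2]
opening: 0.0003
```

```bash
python3 tray.py
```

```text
47.95 rot [172.21  -7.32   5.62] tip [0.5283 0.0227 0.0137] z [ 0.139 -0.123 -0.983] jaw [ 0.08  -0.988  0.134] F [-0.1 -0.9  0.2] sum 171.55
tip tray [-53.1  46.5]
tool shift per tray unit x,y,z: [[0.992, -0.024, 0.125], [-0.007, -0.991, -0.136], [0.127, 0.134, -0.983]]
```

Continue in small steps.

>>> play_rows:
  targets:
    - [[0.003, 0, 0.0005], 0, 0]
    - [[0.003, 0, 0.0005], 0, 0]
    - [[0.001, 0, 0], 0, 0]

```text
t: 48.2
tool_pos: [0.5401, 0.0197, -0.0163]
tool_rot: [172.2, -7.3, 5.6]
ft_force: [-3.8, -1.2, -0.7]
opening: 0.0004
```

>>> play_rows:
  targets:
    - [[0.002, 0, 0.0003], 0, 0]
    - [[0.001, 0, 0], 0, 0]

```text
t: 48.37
tool_pos: [0.5407, 0.0199, -0.0168]
tool_rot: [172.2, -6.9, 5.6]
ft_force: [-8.6, -2.3, 6.2]
opening: 0.0006
```

```bash
python3 tray.py
```

```text
48.3667 rot [172.24  -6.92   5.59] tip [0.5367 0.0236 0.0132] z [ 0.132 -0.123 -0.984] jaw [ 0.08  -0.988  0.134] F [-8.6 -2.3  6.2] sum 171.98
tip tray [-44.7  46.6]
tool shift per tray unit x,y,z: [[0.993, -0.023, 0.118], [-0.007, -0.991, -0.136], [0.12, 0.134, -0.984]]
```

>>> play_rows:
  targets:
    - [[-0.006, 0, -0.0005], 0, 0]
    - [[0.001, 0.001, -0.008], 0, 0]
    - [[0.001, 0.001, -0.008], 0, 0]
    - [[0, 0, 0], 0, 0]
    - [[0.004, 0, 0.0005], 0, 0]
    - [[0.003, 0, 0.0003], 0, 0]
    - [[0.002, 0, 0.0003], 0, 0]

```text
t: 48.95
tool_pos: [0.5414, 0.0203, 0.0013]
tool_rot: [172.3, -6.6, 5.5]
ft_force: [-17.4, -2.7, 10.6]
opening: 0.0008
```

```bash
python3 tray.py
```

```text
48.95 rot [172.27  -6.56   5.54] tip [0.5376 0.0241 0.0313] z [ 0.126 -0.123 -0.984] jaw [ 0.08  -0.988  0.134] F [-17.4  -2.7  10.6] sum 172.32
tip tray [-43.8  46.9]
tool shift per tray unit x,y,z: [[0.993, -0.023, 0.112], [-0.008, -0.991, -0.135], [0.114, 0.134, -0.984]]
```

>>> play_rows:
  targets:
    - [[-0.006, 0, -0.0005], 0, 0]
    - [[0.001, 0.001, -0.008], 0, 0]
    - [[0.001, 0.001, -0.0075], 0, 0]
    - [[0, 0, 0], 0, 0]
    - [[0.004, 0, 0.0005], 0, 0]
    - [[0.003, 0, 0.0003], 0, 0]
    - [[0.001, 0, 0.0002], 0, 0]

```text
t: 49.53
tool_pos: [0.5399, 0.0205, 0.0176]
tool_rot: [172.3, -5.8, 5.5]
ft_force: [-6.9, -1.6, 3.9]
opening: 0.0005
```

```bash
python3 tray.py
```

```text
49.5333 rot [172.3   -5.76   5.54] tip [0.5365 0.0243 0.0477] z [ 0.112 -0.124 -0.986] jaw [ 0.082 -0.988  0.133] F [-6.9 -1.6  3.9] sum 173.09
tip tray [-44.9  47.2]
tool shift per tray unit x,y,z: [[0.995, -0.021, 0.098], [-0.008, -0.991, -0.135], [0.1, 0.133, -0.986]]
```

>>> play_rows:
  targets:
    - [[0.002, 0, 0.0002], 0, 0]
    - [[0, 0, 0], 0, 0]
    - [[-0.01, 0, -0.001], 0, 0]
    - [[-0.015, 0, -0.0015], 0, 0]
    - [[-0.01, 0.002, -0.02], 0, 0]
    - [[0.0, 0.002, -0.03], 0, 0]
    - [[0.0, 0.002, -0.03], 0, 0]
    - [[0, 0, 0], 0, 0]

```text
t: 50.2
tool_pos: [0.4967, 0.0215, 0.0979]
tool_rot: [172.4, -5.2, 5.5]
ft_force: [1.1, -0.6, 0.2]
opening: 0.0007
```

```bash
python3 - <<'E'
exec(open('tray.py').read())
d=snapshot("scene"); cv2.imwrite("pics/s14.png",cv2.resize(d["color"][180:290,230:380],None,fx=5,fy=5,interpolation=cv2.INTER_CUBIC))
d=snapshot("wrist"); cv2.imwrite("pics/w14.png",d["color"])
P=cloud(d);q=(P[...,:2]*1000-[586,-18])@Rt.T;z=P[...,2]
S=cv2.cvtColor(d["color"],cv2.COLOR_BGR2HSV)[...,1]
for nm,lo,hi in [("c",.050,.060),("guide",.045,.054)]:
    y0,y1=(19,73) if nm=="c" else (8,20)
    m=(z>lo)&(z<hi)&(q[...,0]>-85)&(q[...,0]<75)&(q[...,1]>y0)&(q[...,1]<y1)&(S<80)
    if m.sum()>20: print(nm,m.sum(),np.percentile(q[m],[1,50,99],axis=0).round(1).tolist())
E
```

```text
50.2 rot [172.36  -5.21   5.52] tip [0.4936 0.0253 0.128 ] z [ 0.102 -0.124 -0.987] jaw [ 0.083 -0.988  0.132] F [ 1.1 -0.6  0.2] sum 173.49
tip tray [-87.4  52.7]
tool shift per tray unit x,y,z: [[0.996, -0.02, 0.089], [-0.008, -0.991, -0.134], [0.091, 0.132, -0.987]]
c 9921 [[-33.7, 19.6], [10.5, 46.9], [62.5, 72.5]]
guide 681 [[-28.8, 15.1], [16.5, 17.3], [52.8, 19.7]]
```

View pics/s14.png

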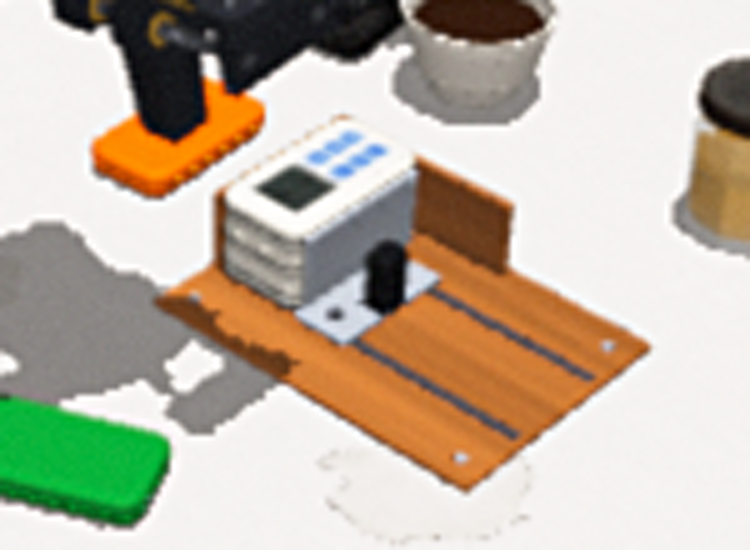

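View pics/w14.png

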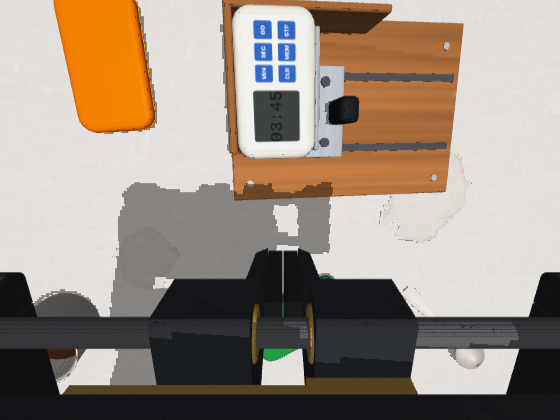

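```bash
python3 - <<'E'
from workcell import sense, manip
print(sense()["t"]); print(manip.sign_off())
E
```

```text
50.3
the job is handed in; nothing more can be done
None
```

The two loose timers are stacked on the one in the tray, and the pile is square against the fence and the end stop. I handed in at 50.3 s of the 67 s allowed.

**What I did**
1. I set both loose timers down on the tray timer with the gripper. The second was held about 11° tilted. I lowered it at a light grip until it lay flat, then released it.
2. I pushed the guide by its black grip until the pile stopped against the fence, at about 20 N.
3. I pushed the open end of each timer against the end stop in turn, at about 7–17 N.

**Last checks**
- The top timer lies flat, at about x −34 to 63 mm in the tray's frame.
- The guide's inner face is at about y 19 mm.
- All three ends look aligned in the pictures. The bystanders in the last pictures look unmoved.
- The gripper is clear of everything.

**What disagreed or went wrong**
- **Tool length:** the reported TCP lies about 30 mm beyond the visible fingertips. My first grasp closed above the timer because of this, and I corrected for it afterwards.
- **Tool tilt:** fast moves built up a tool tilt of up to about 15°, which I only partly removed. It was still about 9° at the end.
- **Joint range:** while I was working the tilt out, joint 3 read 10.68°, against its lower limit of 10.69°. I moved it away after that, but it may count as passing the range.

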